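# Load a sample row of connectors by height

## Robot

A 6-joint arm with a two-finger parallel gripper is mounted at the origin on the work surface. World frame = base frame: x ahead of the robot, y to its left, z up, the work surface at z = 0. Lengths are in m, angles in rad, forces in N, time in s.
With the tool pointing down it reaches from about 0.3 to 0.875 m from the base axis. Payload 6.4 kg.
Tool frame: the origin (TCP) lies at the very end of the fingers, on their centre line; the grasp point (between the pads) lies ctrl.grip_point_offset behind it (ctrl.grip_point_offset is the distance from the TCP to the grasp point, in m); z points along the fingers, x is the direction in which the jaws open and shut, and the axes are right-handed (so a half turn about z gives the same grasp; the last joint's range is limited). The gripper opens to 85 mm and grips with 20 to 120 N. Pads are 22 mm wide; open, the fingers measure 114 mm over their backs; the gripper's body (76 mm by 85 mm) begins 54 mm behind the grasp point. The pads swing forward as they close: fully open they stand 13 mm farther back than shut.
Start: joints at [0.927, 0.181, 1.607, -0, 1.354, -0.206], TCP at [0.244, 0.521, 0.231] pointing down, gripper open.
Joint ranges: [-2.99, 2.99], [-0.89, 2.07], [0.3, 2.58], [-1.14, 4.28], [0, 2.63], [-3.12, 3.12]. Speed limits (rad/s): [2.57, 2.57, 3.01, 3.14, 3.14, 3.14].

## Interface

Orientations are given as a unit quaternion [w, x, y, z].
In Python, from bench import get_obs, viewer, workorder, ctrl gives the robot as it stands. The module is installed in compiled form; this text tells all that it offers.
- The arm moves only by the tool move_arm, never from a script. Its argument "increments" is a list of rows, each an object of numbers: "tx", "ty", "tz": the shift along the tool's x, y, z in m; "turn": the turn about the tool's z in degrees. A call has 1 to 20 rows; each row is the pose to reach, as a shift and turn from the pose commanded when the call began, along the tool's axes at that moment; what a row does not reach only later rows make up. A row lasts 1/12 s, in which the tool goes at most 41.7 mm and 7.16 degrees, less where a joint would pass 70% of its speed; a pose out of reach is approached as far as the arm can. A call with a gripper value outside its range is refused whole. "gripper" is the opening, from 0 (shut) to 1 (fully open), set as the call begins (left out, the last holds). The fingers move at their own pace and stop on an object; the grip force is fixed at half the most. Time passes only in rows, so rows that repeat a pose let the fingers close. It gives the time, the measured TCP pose, the force and the opening at its end, in the units of the state.
- get_obs(): the state, without advancing time (a new reading comes with each control period).
- viewer.camera(name): name is "scene" or "top" or "wrist"; returns (picture, depth): 480x640x3 uint8, red, green, blue; 480x640 float32, m along the optical axis (not along the pixel's ray), 0 where there is no reading.
- viewer.get_calibration(name): a dict with "intrinsics" (3x3 intrinsics, pixels), "origin" and "attitude" of the camera in the world. Camera axes: x right, y up, looking along -z (the intrinsics and any distortion apply to the point x, -y, -z); pixel columns grow to the right and rows downward; lengths in m; the calibration is good to about 2 mm. A picture is of the moment at which its call begins: read the wrist's pose just before it. get_calibration takes no time and is no camera call; for the wrist camera it gives the pose at the moment of the call.
- workorder.hand_in(): hands the job in, once; it reports no verdict.
The state is a dict: "time_s": time; "q": joint angles; "dq": joint speeds; "joint_efforts": joint torques, N m; "eef_pos": TCP position; "eef_rot": TCP orientation; "wrist_force": force on the tool from outside, world axes, zero at the start; "torque": the same for the moment, N m; "opening": opening from 0.0 (shut) to 1.0 (fully open).
Only numpy, scipy, OpenCV 4.12 (cv2) and the standard library are available. Lean on these libraries where they do the work, as an engineer would, in place of code of your own. Each camera call takes 0.05 s, during which the arm holds its last target.

## Task

Put the four square-flanged blue connectors that stand loose on the table (not the stock in the cartons) into the row of foam nests, one in each, in order of height: the tallest in the nest beside the steel post, the shortest in the nest farthest from it. Turn each one so that its square flange drops into the square pocket and sits flat on the pocket's floor, and tip none of them over on the way.

Things in the scene. Friction and masses are not known exactly. Their poses are not given: they have to be found in the camera images.
- tall (a point): the tallest connector: a loose upright part 102 mm tall in all: square aluminium flange 46 x 46 x 5 mm at the foot, plain blue barrel 38 mm in diameter from 5 mm to 90 mm above the foot, then a narrower steel collar and tip. The point lies on its axis half-way up (51 mm above the foot); z up, x and y along the flange's sides. Starts upright on the table, in any slot of a loose row between robot and nests, turned at random.
- upper (a point): the second tallest connector: a loose upright part 88 mm tall in all: square aluminium flange 46 x 46 x 5 mm at the foot, plain blue barrel 33 mm in diameter from 5 mm to 76 mm above the foot, then a narrower steel collar and tip. The point lies on its axis half-way up (44 mm above the foot); z up, x and y along the flange's sides. Starts upright on the table, in any slot of a loose row between robot and nests, turned at random.
- lower (a point): the third tallest connector: a loose upright part 74 mm tall in all: square aluminium flange 46 x 46 x 5 mm at the foot, plain blue barrel 29 mm in diameter from 5 mm to 62 mm above the foot, then a narrower steel collar and tip. The point lies on its axis half-way up (37 mm above the foot); z up, x and y along the flange's sides. Starts upright on the table, in any slot of a loose row between robot and nests, turned at random.
- short (a point): the shortest connector: a loose upright part 60 mm tall in all: square aluminium flange 46 x 46 x 5 mm at the foot, plain blue barrel 24 mm in diameter from 5 mm to 48 mm above the foot, then a narrower steel collar and tip. The point lies on its axis half-way up (30 mm above the foot); z up, x and y along the flange's sides. Starts upright on the table, in any slot of a loose row between robot and nests, turned at random.
- pocket0 (a point): one of four identical fixed foam nests that stand in a row, about 88 mm apart, on a grey board (the number tells nothing of its place in the row): white block 74 mm square with a square pocket 62 mm wide and 5 mm deep, dark grey floor. The point is the centre of the pocket's floor, 14 mm above the table; the rim is 19 mm above the table. x and y along the pocket's sides, z up; y runs roughly along the row.
- pocket1 (a point): one of four identical fixed foam nests that stand in a row, about 88 mm apart, on a grey board (the number tells nothing of its place in the row): white block 74 mm square with a square pocket 62 mm wide and 5 mm deep, dark grey floor. The point is the centre of the pocket's floor, 14 mm above the table; the rim is 19 mm above the table. x and y along the pocket's sides, z up; y runs roughly along the row.
- pocket2 (a point): one of four identical fixed foam nests that stand in a row, about 88 mm apart, on a grey board (the number tells nothing of its place in the row): white block 74 mm square with a square pocket 62 mm wide and 5 mm deep, dark grey floor. The point is the centre of the pocket's floor, 14 mm above the table; the rim is 19 mm above the table. x and y along the pocket's sides, z up; y runs roughly along the row.
- pocket3 (a point): one of four identical fixed foam nests that stand in a row, about 88 mm apart, on a grey board (the number tells nothing of its place in the row): white block 74 mm square with a square pocket 62 mm wide and 5 mm deep, dark grey floor. The point is the centre of the pocket's floor, 14 mm above the table; the rim is 19 mm above the table. x and y along the pocket's sides, z up; y runs roughly along the row.
- post_top (a point): top centre of the fixed upright steel post, 16 mm in diameter, its top 71 mm above the table, on a low white foam foot (50 x 40 mm) at one end of the row of nests, about 83 mm from the centre of the nearest nest; it may be at either end. The other end of the row has the same foot with no post.

How it is judged:
By the outcome, as a careful person would: the job done as asked, in the order asked, and still so for the second after the job is handed in, with the robot touching nothing.
It also fails if it takes over 120 s, if anything falls off the work surface, if the arm or the gripper's body presses on something with over 40 N, if the wrist force passes 120 N, or if a joint passes its speed limit or range.

## Working session

There is one attempt and no reset: what is moved stays moved. The work goes in short steps, Python scripts to look and compute and a tool call to move; the robot and the scene stay as the last step left them, time stands still between calls to the robot, and variables do not carry over. Pictures are saved under pics/ and viewed, and the job is handed in when it is done.

Besides the shell and the picture viewer there is one more tool, called after "Call:" in YAML: its name, and indented under it one key for each argument. move_arm: Moves the arm, as the interface text tells. Its arguments: {"type":"object","properties":{"increments":{"type":"array"},"gripper":{"type":"number"}},"required":["increments"]}

```bash
mkdir -p pics; python3 - <<'E'
from bench import get_obs, viewer, ctrl
import cv2, numpy as np
o=get_obs(); print({k:np.round(v,3).tolist() for k,v in o.items()}, ctrl.grip_point_offset)
for n in ("scene","top"):
    p,d=viewer.camera(n); cv2.imwrite(f"pics/{n}0.png",p[:,:,::-1]); np.savez(f"{n}0.npz",p=p,d=d)
    c=viewer.get_calibration(n); print(n,{k:(np.round(v,4).tolist() if not isinstance(v,str) else v) for k,v in c.items()})
E
```

```text
{'time_s': 0.0, 'q': [0.927, 0.182, 1.608, 0.0, 1.354, -0.206], 'dq': [0.002, 0.002, -0.001, -0.001, -0.001, -0.0], 'joint_efforts': [-0.002, -44.488, -35.132, -0.001, 0.009, -0.0], 'eef_pos': [0.243, 0.52, 0.23], 'eef_rot': [0.0, 0.844, 0.537, -0.001], 'wrist_force': [0.57, -0.819, 0.231], 'torque': [0.028, -0.006, 0.007], 'opening': 1.001} 0.0187
scene {'intrinsics': [[564.2017, 0.0, 331.3598], [0.0, 564.2017, 235.0425], [0.0, 0.0, 1.0]], 'origin': [1.202, 0.6918, 0.7882], 'attitude': [0.347, 0.1686, 0.4223, 0.8203]}
top {'intrinsics': [[453.2879, 0.0, 323.8356], [0.0, 453.2879, 246.925], [0.0, 0.0, 1.0]], 'origin': [0.3988, 0.0259, 0.8205], 'attitude': [0.7062, 0.0461, -0.0802, -0.7019]}
```

View pics/scene0.png

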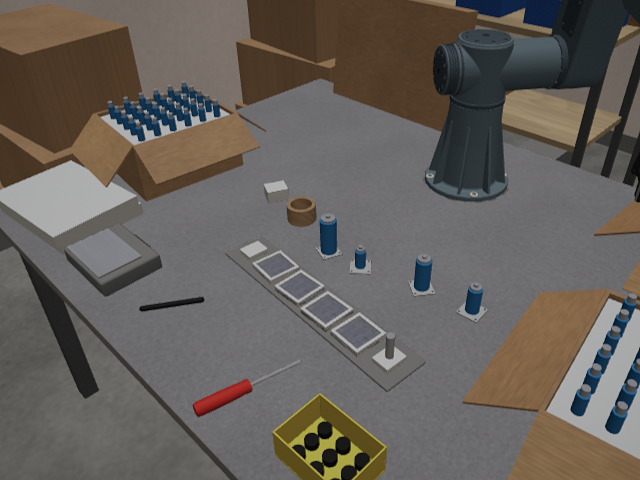

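View pics/top0.png

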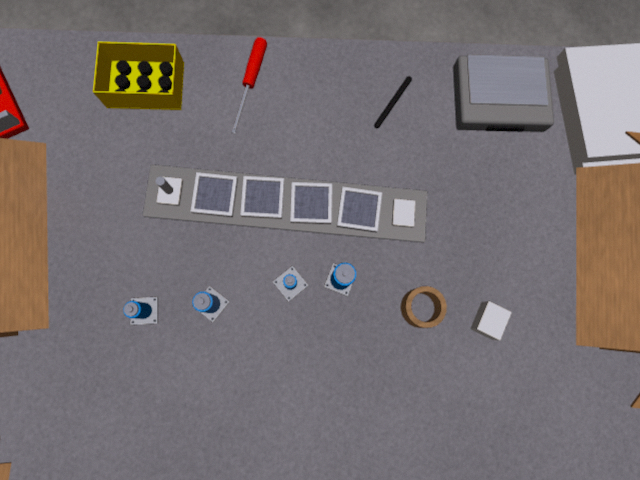

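```bash
cat > h.py <<'E'
import numpy as np, cv2
from scipy.spatial.transform import Rotation as R
def rot(q): return R.from_quat([q[1],q[2],q[3],q[0]]).as_matrix()
def cloud(d,c):
    K=c["intrinsics"];K=np.array(K);v,u=np.mgrid[:d.shape[0],:d.shape[1]]
    P=np.stack([(u-K[0,2])/K[0,0]*d,-(v-K[1,2])/K[1,1]*d,-d],-1)
    return P@rot(c["attitude"]).T+np.array(c["origin"])
def ray(uv,z,c):
    K=np.array(c["intrinsics"]);uv=np.atleast_2d(uv).astype(float)
    D=np.stack([(uv[:,0]-K[0,2])/K[0,0],-(uv[:,1]-K[1,2])/K[1,1],-np.ones(len(uv))],-1)@rot(c["attitude"]).T
    o=np.array(c["origin"]);return o+D*((z-o[2])/D[:,2])[:,None]
def proj(P,c):
    K=np.array(c["intrinsics"]);Q=(np.atleast_2d(P)-np.array(c["origin"]))@rot(c["attitude"])
    return np.stack([K[0,0]*Q[:,0]/-Q[:,2]+K[0,2],K[1,1]*-Q[:,1]/-Q[:,2]+K[1,2]],-1)
E
python3 - <<'E'
from h import *
from bench import viewer
z=np.load("top0.npz");p,d=z["p"],z["d"];c=viewer.get_calibration("top")
print(c.keys())
W=cloud(d,c)
print("table z", np.median(W[350:450,100:500,2]), "tilt", W[400,100],W[400,500])
for r in [(143,311),(210,303),(290,283),(342,277)]:
    w=W[r[1]-25:r[1]+25,r[0]-25:r[0]+25].reshape(-1,3); t=w[:,2].max(); s=w[w[:,2]>t-.004]
    print(r,"top z",t,s[:,:2].mean(0),len(s))
for r in [(215,194),(263,197),(311,202),(360,209)]: print(W[r[1],r[0]])
a=cv2.resize(p[150:340,100:440],None,fx=2.3,fy=2.3,interpolation=cv2.INTER_CUBIC);cv2.imwrite("pics/zoom.png",a[:,:,::-1])
E
```

```text
dict_keys(['intrinsics', 'origin', 'attitude'])
table z 0.0007050514906238869 tilt [0.27948961 0.36561174 0.00096955] [ 0.27555938 -0.32619951 -0.00049752]
(143, 311) top z 0.8205012668743996 [0.39878658 0.02586378] 12
(210, 303) top z 0.8205012668743996 [0.39878658 0.02586378] 11
(290, 283) top z 0.8205012668743996 [0.39878658 0.02586378] 11
(342, 277) top z 0.8205012668743996 [0.39878658 0.02586378] 11
[0.64022447 0.18574266 0.01632248]
[0.63552818 0.0985031  0.01781992]
[0.62745389 0.01082175 0.01781654]
[ 0.61566078 -0.07928801  0.01744061]
```

View pics/zoom.png

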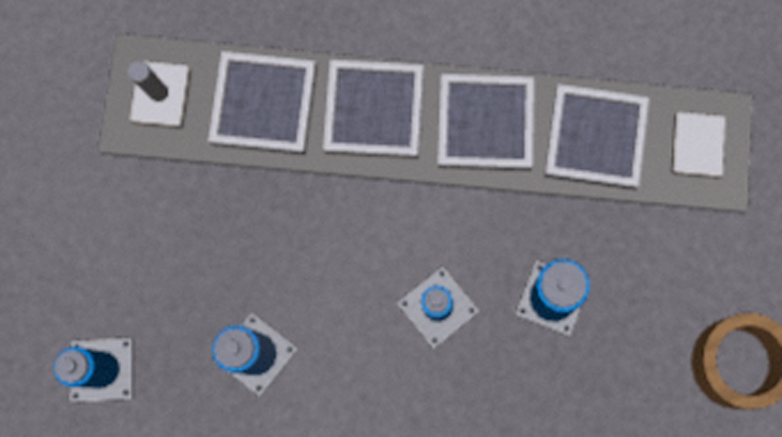

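```bash
cat > fit.py <<'E'
from h import *
from scipy.optimize import differential_evolution as DE
def fitsq(p,d,c,ctr,win,z,outer,inner=0,thr=150,zmax=None,zoff=0):
    """square of side outer (ring if inner) bright; returns x,y,deg"""
    u0,v0=ctr; v,u=np.mgrid[max(0,v0-win):min(480,v0+win),max(0,u0-win):min(640,u0+win)]
    u=u.ravel();v=v.ravel()
    g=p[v,u].astype(int); W=cloud(d,c)[v,u]
    bright=(g.min(1)>thr)
    ign=np.zeros(len(u),bool)
    if zmax is not None:
        t=((d[v,u]==0)|(W[:,2]-zoff>zmax)|(g[:,2]-g[:,0]>40)).astype(np.uint8)
        ht=v.max()-v.min()+1
        t=cv2.dilate(t.reshape(ht,-1),np.ones((3,3),np.uint8)).ravel(); ign=t>0
    P=ray(np.stack([u,v],-1),z,c)[:,:2]
    s=np.median(np.abs(np.diff(P[:,1])))
    P=P[~ign];b=bright[~ign].astype(float)
    c0=P[b>0].mean(0)
    def cost(q):
        a=np.radians(q[2]);D=P-q[:2];X=np.abs(D[:,0]*np.cos(a)+D[:,1]*np.sin(a));Y=np.abs(-D[:,0]*np.sin(a)+D[:,1]*np.cos(a))
        m=np.maximum(X,Y); w=np.clip((outer/2-m)/s+.5,0,1)
        if inner: w=w*np.clip((m-inner/2)/s+.5,0,1)
        return np.abs(w-b).sum()
    r=DE(cost,[(c0[0]-.03,c0[0]+.03),(c0[1]-.03,c0[1]+.03),(-46,46)],seed=1,popsize=25,maxiter=150,tol=1e-6)
    return r.x,r.fun,b.sum()
E
python3 - <<'E'
from fit import *
from bench import viewer
z=np.load("top0.npz");p,d=z["p"],z["d"];c=viewer.get_calibration("top")
W=cloud(d,c)
for n,r,h in [("lower",(143,311),.074),("upper",(210,303),.088),("short",(290,283),.06),("tall",(342,277),.102)]:
    q,f,b=fitsq(p,d,c,r,25,.005,.046,zmax=.014)
    dd=d[r[1]-22:r[1]+22,r[0]-27:r[0]+22];w=W[r[1]-22:r[1]+22,r[0]-27:r[0]+22][dd>.1]
    t=np.sort(w[:,2])[-5:]; s=w[w[:,2]>t[0]-.02]
    print(n,q.round(4),round(f),b,"z",t.round(4))
for i,r in enumerate([(215,194),(263,197),(311,202),(360,209)]): 
    q,f,b=fitsq(p,d,c,r,25,.019,.074,.062); print("pocket",i,q.round(4),round(f),b)
print("post",ray([[160,183]],.071,c))
E
```

```text
lower [0.4301 0.3032 3.7882] 79 232.0 z [0.0765 0.0765 0.077  0.0771 0.0773]
upper [  0.4425   0.188  -36.6728] 74 149.0 z [0.0903 0.0903 0.0905 0.0906 0.0916]
short [ 0.4797  0.0474 39.8889] 96 293.0 z [0.0625 0.0625 0.063  0.0635 0.0652]
tall [  0.4883  -0.0439 -19.8852] 49 70.0 z [0.1041 0.1043 0.1047 0.1053 0.1065]
pocket 0 [ 0.6407  0.1882 -5.0338] 75 495.0
pocket 1 [ 0.6371  0.1005 -2.4495] 76 492.0
pocket 2 [ 0.6276  0.0107 -1.0509] 87 502.0
pocket 3 [ 0.6168 -0.0782 -7.5893] 79 489.0
post [[0.64162544 0.26795067 0.071     ]]
```

```bash
python3 - <<'E'
from h import *
from bench import viewer
O={"lower":(.4301,.3032,3.8,.074),"upper":(.4425,.188,-36.7,.088),"short":(.4797,.0474,39.9,.06),"tall":(.4883,-.0439,-19.9,.102)}
N=[(.6407,.1882,-5),(.6371,.1005,-2.4),(.6276,.0107,-1.05),(.6168,-.0782,-7.6)]
for n,box in (("top",(100,150,340,190)),("scene",(230,180,280,220))):
    p=np.load(n+"0.npz")["p"];c=viewer.get_calibration(n);x,y,w,h=box;s=2.8 if n=="scene" else 2.3
    a=cv2.resize(p[y:y+h,x:x+w],None,fx=s,fy=s,interpolation=cv2.INTER_CUBIC)[:,:,::-1].copy()
    def sq(q,L,z,col):
        t=np.radians(q[2]);k=np.array([[1,1],[1,-1],[-1,-1],[-1,1]])*L/2
        k=k@np.array([[np.cos(t),np.sin(t)],[-np.sin(t),np.cos(t)]])+q[:2]
        u=(proj(np.c_[k,np.full(4,z)],c)+.5-[x,y])*s; cv2.polylines(a,[np.round(u).astype(int)],1,col,1)
    for q in O.values():
        sq(q,.046,.005,(0,0,255)); u=(proj([[q[0],q[1],q[3]]],c)[0]+.5-[x,y])*s;cv2.circle(a,tuple(int(i) for i in u),3,(0,255,0),-1)
    for q in N: sq(q,.062,.019,(0,0,255))
    cv2.imwrite(f"pics/ov_{n}.png",a)
E
```

```text
(no output)
```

View pics/ov_top.png

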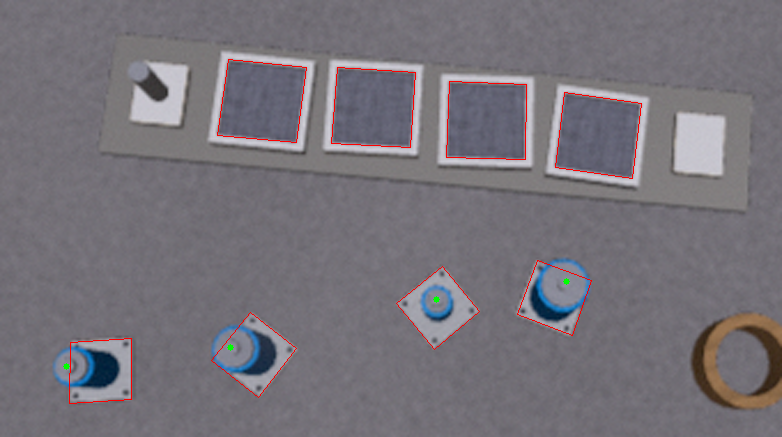

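View pics/ov_scene.png

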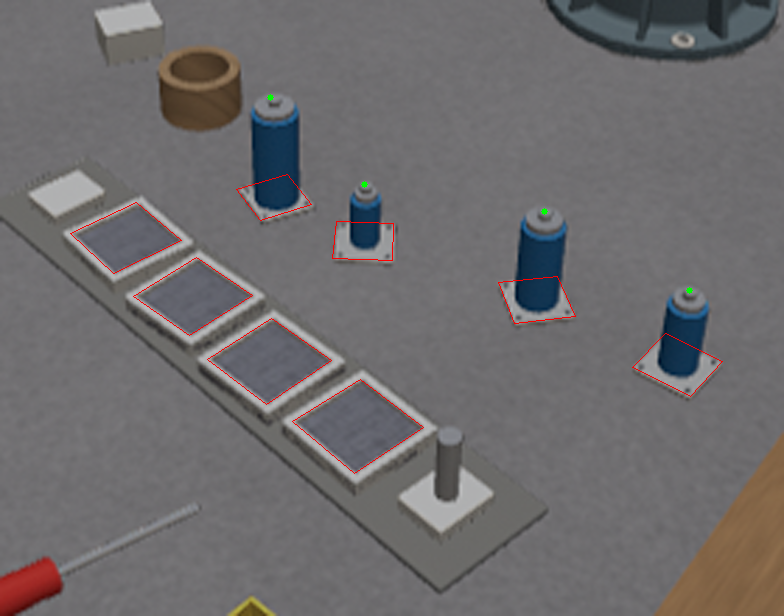

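```bash
cat >> h.py <<'E'
def go(x,y,z,yaw):
    from bench import get_obs
    o=get_obs();M=rot(o["eef_rot"]);p=np.array(o["eef_pos"])
    cur=np.degrees(np.arctan2(M[1,0],M[0,0])); t=M.T@(np.array([x,y,z])-p)
    dy=(yaw-cur+180)%360-180
    print("t",o["time_s"],"pos",p.round(4),"yaw",round(cur,2),"open",round(o["opening"],3),"F",np.round(o["wrist_force"],1),"q6",round(o["q"][5],2))
    print("INC tx,ty,tz",(t).round(4),"turn",round(-dy,1),"tilt",M[2].round(4))
E
python3 -c "
from h import *
go(.488,-.044,.231,-19.9)"
```

```text
t 0.1 pos [0.2435 0.5204 0.2305] yaw 64.92 open 1.0 F [ 0.3 -0.  -0.9] q6 -0.21
INC tx,ty,tz [-0.4075  0.4608 -0.    ] turn 84.8 tilt [-1.5e-03 -3.0e-04 -1.0e+00]
```

Call:
move_arm:
  increments:
    - {"tx": -0.407,"ty": 0.461,"turn": 84.8}
    - {"tx": -0.407,"ty": 0.461,"turn": 84.8}
    - {"tx": -0.407,"ty": 0.461,"turn": 84.8}
    - {"tx": -0.407,"ty": 0.461,"turn": 84.8}
    - {"tx": -0.407,"ty": 0.461,"turn": 84.8}
    - {"tx": -0.407,"ty": 0.461,"turn": 84.8}
    - {"tx": -0.407,"ty": 0.461,"turn": 84.8}
    - {"tx": -0.407,"ty": 0.461,"turn": 84.8}
    - {"tx": -0.407,"ty": 0.461,"turn": 84.8}
    - {"tx": -0.407,"ty": 0.461,"turn": 84.8}
    - {"tx": -0.407,"ty": 0.461,"turn": 84.8}
    - {"tx": -0.407,"ty": 0.461,"turn": 84.8}
    - {"tx": -0.407,"ty": 0.461,"turn": 84.8}
    - {"tx": -0.407,"ty": 0.461,"turn": 84.8}
    - {"tx": -0.407,"ty": 0.461,"turn": 84.8}
    - {"tx": -0.407,"ty": 0.461,"turn": 84.8}
    - {"tx": -0.407,"ty": 0.461,"turn": 84.8}
    - {"tx": -0.407,"ty": 0.461,"turn": 84.8}
    - {"tx": -0.407,"ty": 0.461,"turn": 84.8}
    - {"tx": -0.407,"ty": 0.461,"turn": 84.8}

```text
validation failed for argument at $.in...
```

```bash
python3 - <<'E'
from h import *
from bench import viewer
go(.488,-.044,.231,-19.9)
c=viewer.get_calibration("wrist");p,d=viewer.camera("wrist");cv2.imwrite("pics/w1.png",p[:,:,::-1]);np.savez("w1.npz",p=p,d=d,**c)
print(c)
E
```

```text
t 0.1 pos [0.2435 0.5204 0.2305] yaw 64.92 open 1.0 F [ 0.3 -0.  -0.9] q6 -0.21
INC tx,ty,tz [-0.4075  0.4608 -0.    ] turn 84.8 tilt [-1.5e-03 -3.0e-04 -1.0e+00]
{'intrinsics': array([[425.9491609 ,   0.        , 321.3418212 ],
       [  0.        , 425.9491609 , 242.96961153],
       [  0.        ,   0.        ,   1.        ]]), 'origin': array([0.18085597, 0.54942394, 0.37196446]), 'attitude': array([ 0.8354861 , -0.11753586, -0.07405734,  0.53166136])}
```

View pics/w1.png

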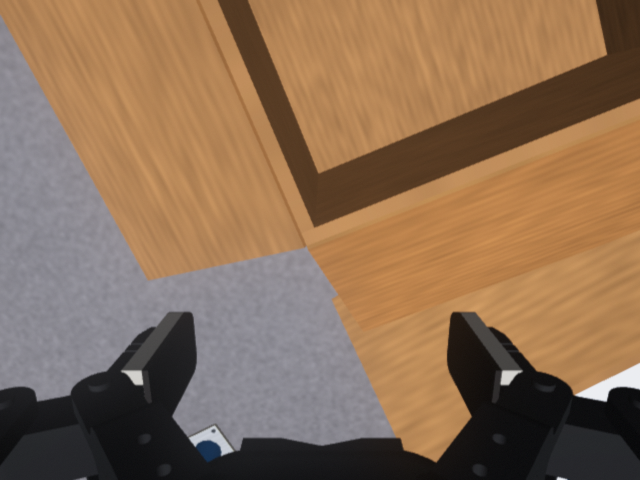

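Call:
move_arm:
  increments:
    - {"tx": -0.407,"ty": 0.461,"tz": 0,"turn": 84.8}
    - {"tx": -0.407,"ty": 0.461,"tz": 0,"turn": 84.8}
    - {"tx": -0.407,"ty": 0.461,"tz": 0,"turn": 84.8}
    - {"tx": -0.407,"ty": 0.461,"tz": 0,"turn": 84.8}
    - {"tx": -0.407,"ty": 0.461,"tz": 0,"turn": 84.8}
    - {"tx": -0.407,"ty": 0.461,"tz": 0,"turn": 84.8}
    - {"tx": -0.407,"ty": 0.461,"tz": 0,"turn": 84.8}
    - {"tx": -0.407,"ty": 0.461,"tz": 0,"turn": 84.8}
    - {"tx": -0.407,"ty": 0.461,"tz": 0,"turn": 84.8}
    - {"tx": -0.407,"ty": 0.461,"tz": 0,"turn": 84.8}
    - {"tx": -0.407,"ty": 0.461,"tz": 0,"turn": 84.8}
    - {"tx": -0.407,"ty": 0.461,"tz": 0,"turn": 84.8}
    - {"tx": -0.407,"ty": 0.461,"tz": 0,"turn": 84.8}
    - {"tx": -0.407,"ty": 0.461,"tz": 0,"turn": 84.8}
    - {"tx": -0.407,"ty": 0.461,"tz": 0,"turn": 84.8}
    - {"tx": -0.407,"ty": 0.461,"tz": 0,"turn": 84.8}
    - {"tx": -0.407,"ty": 0.461,"tz": 0,"turn": 84.8}
    - {"tx": -0.407,"ty": 0.461,"tz": 0,"turn": 84.8}

```text
time_s: 1.65
eef_pos: [0.4881, -0.0428, 0.2308]
eef_rot: [-0.0, 0.985, -0.173, -0.001]
wrist_force: [0.8, 0.0, 0.4]
opening: 1.004
```

```bash
python3 - <<'E'
from h import *
from bench import viewer
go(.488,-.044,.231,-19.9)
c=viewer.get_calibration("wrist");p,d=viewer.camera("wrist");cv2.imwrite("pics/w2.png",p[:,:,::-1]);np.savez("w2.npz",p=p,d=d,**c)
E
```

```text
t 1.65 pos [ 0.4881 -0.0428  0.2308] yaw -19.91 open 1.004 F [0.8 0.  0.4] q6 0.02
INC tx,ty,tz [ 0.0003  0.0012 -0.0002] turn -0.0 tilt [-1.5e-03 -4.0e-04 -1.0e+00]
```

View pics/w2.png

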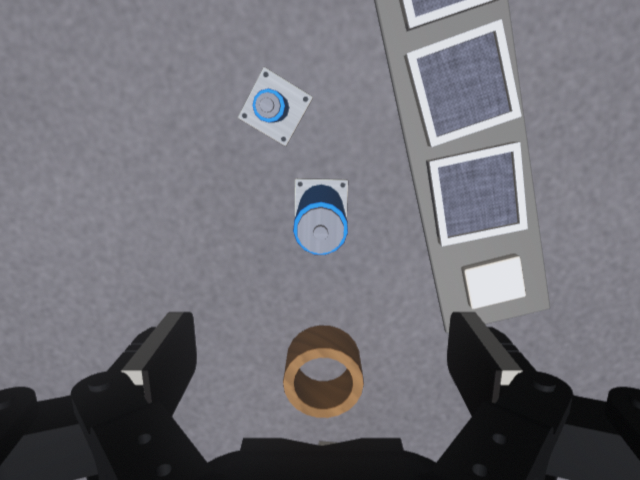

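```bash
python3 - <<'E'
from fit import *
z=np.load("w2.npz");p,d=z["p"],z["d"];c={k:z[k] for k in("intrinsics","origin","attitude")}
for z_ in(.23,.05,0): print(proj([[.4881,-.0428,z_]],c))
print("top of tall disc", ray([[320.5,229]],.09,c), "tip",ray([[320.5,232]],.102,c))
print("short tip",ray([[267,105]],.06,c))
print("short",fitsq(p,d,c,(275,106),45,.005,.046,zmax=.014))
print("tall",fitsq(p,d,c,(321,215),45,.005,.046,zmax=.014))
print("p3",fitsq(p,d,c,(478,193),62,.019,.074,.062))
print("p2",fitsq(p,d,c,(465,80),68,.019,.074,.062))
E
```

```text
[[319.10906306 318.3269977 ]]
[[320.5682004  214.67640798]]
[[320.73574758 202.77460563]]
top of tall disc [[ 0.48769719 -0.04412267  0.09      ]] tip [[ 0.48806635 -0.04321427  0.102     ]]
short tip [[0.48032606 0.04538288 0.06      ]]
short (array([ 0.47979167,  0.0459456 , 39.64347159]), np.float64(133.13831681402718), np.float64(1944.0))
tall (array([  0.48749414,  -0.04383693, -20.93809497]), np.float64(50.44607632915561), np.float64(573.0))
p3 (array([ 0.61611622, -0.07882146, -7.64130135]), np.float64(658.751949405374), np.float64(2986.0))
p2 (array([ 0.62678305,  0.00997052, -1.12037963]), np.float64(814.8753563697663), np.float64(3682.0))
```

Call:
move_arm:
  increments:
    - {"tx": 0,"ty": 0.001,"tz": 0.03,"turn": 0.6}
    - {"tx": 0,"ty": 0.001,"tz": 0.06,"turn": 0.6}
    - {"tx": 0,"ty": 0.001,"tz": 0.09,"turn": 0.6}
    - {"tx": 0,"ty": 0.001,"tz": 0.12,"turn": 0.6}
    - {"tx": 0,"ty": 0.001,"tz": 0.145,"turn": 0.6}
    - {"tx": 0,"ty": 0.001,"tz": 0.165,"turn": 0.6}
    - {"tx": 0,"ty": 0.001,"tz": 0.178,"turn": 0.6}
    - {"tx": 0,"ty": 0.001,"tz": 0.186,"turn": 0.6}
    - {"tx": 0,"ty": 0.001,"tz": 0.186,"turn": 0.6}
    - {"tx": 0,"ty": 0.001,"tz": 0.186,"turn": 0.6}

```text
time_s: 2.53
eef_pos: [0.4884, -0.0434, 0.0456]
eef_rot: [-0.0, 0.984, -0.177, -0.0]
wrist_force: [0.6, 0.2, 0.6]
opening: 1.001
```

```bash
python3 - <<'E'
from h import *
from bench import viewer
go(.4878,-.0438,.045,-20.5)
p,d=viewer.camera("wrist");cv2.imwrite("pics/w3.png",p[:,:,::-1])
E
```

```text
t 2.5333 pos [ 0.4884 -0.0434  0.0456] yaw -20.4 open 1.001 F [0.6 0.2 0.6] q6 0.02
INC tx,ty,tz [-0.0004  0.0006  0.0006] turn 0.1 tilt [-1.e-04 -1.e-04 -1.e+00]
```

View pics/w3.png

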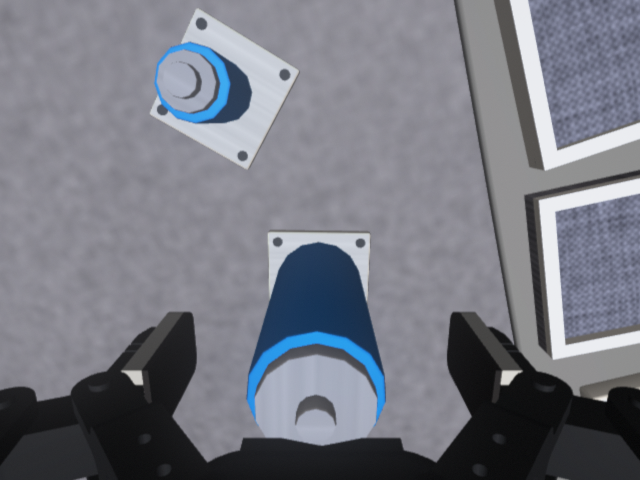

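The tall barrel stands centred between the open fingers (about x=317, flange edges aligned with the picture axes), so I can close.

Call:
move_arm:
  increments:
    - {"tx": 0,"ty": 0,"tz": 0,"turn": 0}
    - {"tx": 0,"ty": 0,"tz": 0,"turn": 0}
    - {"tx": 0,"ty": 0,"tz": 0,"turn": 0}
    - {"tx": 0,"ty": 0,"tz": 0,"turn": 0}
    - {"tx": 0,"ty": 0,"tz": 0,"turn": 0}
    - {"tx": 0,"ty": 0,"tz": 0,"turn": 0}
    - {"tx": 0,"ty": 0,"tz": 0,"turn": 0}
    - {"tx": 0,"ty": 0,"tz": 0,"turn": 0}
    - {"tx": 0,"ty": 0,"tz": 0,"turn": 0}
    - {"tx": 0,"ty": 0,"tz": 0,"turn": 0}
  gripper: 0

```text
time_s: 3.42
eef_pos: [0.4887, -0.0443, 0.0459]
eef_rot: [0.0, 0.984, -0.178, 0.0]
wrist_force: [-2.6, 1.6, 6.5]
opening: 0.428
```

```bash
python3 - <<'E'
from h import *
go(.4878,-.0438,.185,-20.5)
E
```

```text
t 3.4167 pos [ 0.4887 -0.0443  0.0459] yaw -20.49 open 0.428 F [-2.6  1.6  6.5] q6 0.02
INC tx,ty,tz [-0.0009 -0.0002 -0.1391] turn 0.0 tilt [ 5.e-04 -0.e+00 -1.e+00]
```

Call:
move_arm:
  increments:
    - {"tx": 0,"ty": 0,"tz": -0.01,"turn": 0}
    - {"tx": 0,"ty": 0,"tz": -0.03,"turn": 0}
    - {"tx": 0,"ty": 0,"tz": -0.055,"turn": 0}
    - {"tx": 0,"ty": 0,"tz": -0.08,"turn": 0}
    - {"tx": 0,"ty": 0,"tz": -0.105,"turn": 0}
    - {"tx": 0,"ty": 0,"tz": -0.125,"turn": 0}
    - {"tx": 0,"ty": 0,"tz": -0.135,"turn": 0}
    - {"tx": 0,"ty": 0,"tz": -0.135,"turn": 0}

```text
time_s: 4.08
eef_pos: [0.4899, -0.0447, 0.183]
eef_rot: [0.0, 0.984, -0.178, 0.002]
wrist_force: [-0.0, -0.4, -1.6]
opening: 0.43
```

```bash
python3 - <<'E'
from h import *
from bench import viewer
go(.6403,.1880,.18,-5.0)
p,d=viewer.camera("wrist");cv2.imwrite("pics/w4.png",p[:,:,::-1])
E
```

```text
t 4.0833 pos [ 0.4899 -0.0447  0.183 ] yaw -20.48 open 0.43 F [-0.  -0.4 -1.6] q6 0.02
INC tx,ty,tz [ 0.0594 -0.2706  0.0033] turn -15.5 tilt [ 5.e-03 -1.e-04 -1.e+00]
```

View pics/w4.png

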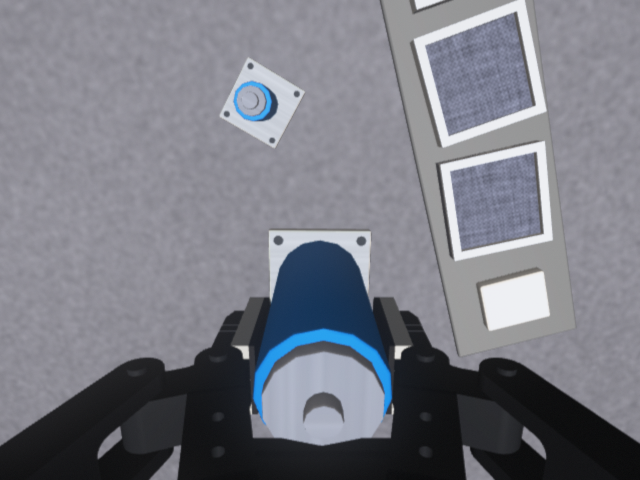

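Call:
move_arm:
  increments:
    - {"tx": 0.002,"ty": -0.008,"tz": 0,"turn": -1}
    - {"tx": 0.006,"ty": -0.026,"tz": 0,"turn": -3}
    - {"tx": 0.011,"ty": -0.05,"tz": 0,"turn": -5}
    - {"tx": 0.017,"ty": -0.077,"tz": 0,"turn": -7}
    - {"tx": 0.023,"ty": -0.104,"tz": 0,"turn": -9}
    - {"tx": 0.029,"ty": -0.131,"tz": 0,"turn": -11}
    - {"tx": 0.035,"ty": -0.158,"tz": 0,"turn": -13}
    - {"tx": 0.041,"ty": -0.185,"tz": 0,"turn": -15}
    - {"tx": 0.047,"ty": -0.212,"tz": 0,"turn": -15.5}
    - {"tx": 0.052,"ty": -0.237,"tz": 0,"turn": -15.5}
    - {"tx": 0.056,"ty": -0.256,"tz": 0,"turn": -15.5}
    - {"tx": 0.059,"ty": -0.268,"tz": 0,"turn": -15.5}
    - {"tx": 0.0595,"ty": -0.271,"tz": 0,"turn": -15.5}
    - {"tx": 0.0595,"ty": -0.271,"tz": 0,"turn": -15.5}
    - {"tx": 0.0595,"ty": -0.271,"tz": 0,"turn": -15.5}

```text
time_s: 5.38
eef_pos: [0.6379, 0.1886, 0.1785]
eef_rot: [0.0, 0.999, -0.043, -0.001]
wrist_force: [-0.5, 0.4, -1.5]
opening: 0.431
```

```bash
python3 - <<'E'
from fit import *
from bench import viewer
go(.6403,.1880,.060,-5.0)
c=viewer.get_calibration("wrist")
p,d=viewer.camera("wrist");cv2.imwrite("pics/w5.png",p[:,:,::-1])
E
```

```text
t 5.3833 pos [0.6379 0.1886 0.1785] yaw -4.95 open 0.431 F [-0.5  0.4 -1.5] q6 0.2
INC tx,ty,tz [0.0028 0.0003 0.1185] turn 0.0 tilt [-2.9e-03  9.0e-04 -1.0e+00]
```

View pics/w5.png

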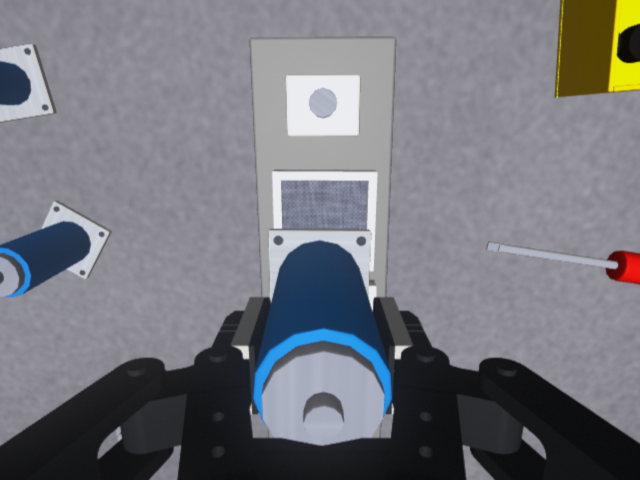

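Call:
move_arm:
  increments:
    - {"tx": 0.0025,"ty": 0,"tz": 0.01,"turn": 0}
    - {"tx": 0.0025,"ty": 0,"tz": 0.03,"turn": 0}
    - {"tx": 0.0025,"ty": 0,"tz": 0.05,"turn": 0}
    - {"tx": 0.0025,"ty": 0,"tz": 0.07,"turn": 0}
    - {"tx": 0.0025,"ty": 0,"tz": 0.085,"turn": 0}
    - {"tx": 0.0025,"ty": 0,"tz": 0.095,"turn": 0}
    - {"tx": 0.0025,"ty": 0,"tz": 0.101,"turn": 0}
    - {"tx": 0.0025,"ty": 0,"tz": 0.106,"turn": 0}
    - {"tx": 0.0025,"ty": 0,"tz": 0.11,"turn": 0}
    - {"tx": 0.0025,"ty": 0,"tz": 0.113,"turn": 0}
    - {"tx": 0.0025,"ty": 0,"tz": 0.115,"turn": 0}
    - {"tx": 0.0025,"ty": 0,"tz": 0.115,"turn": 0}
    - {"tx": 0.0025,"ty": 0,"tz": 0.115,"turn": 0}

```text
time_s: 6.52
eef_pos: [0.6417, 0.1887, 0.0657]
eef_rot: [-0.0, 0.999, -0.043, 0.0]
wrist_force: [-0.5, 0.1, -1.6]
opening: 0.429
```

```bash
python3 - <<'E'
from fit import *
from bench import viewer
go(.6403,.1880,.060,-5.0)
p,d=viewer.camera("wrist");cv2.imwrite("pics/w6.png",p[:,:,::-1])
p,d=viewer.camera("scene");cv2.imwrite("pics/s6.png",cv2.resize(p[250:420,250:450],None,fx=3,fy=3)[:,:,::-1])
E
```

```text
t 6.5167 pos [0.6417 0.1887 0.0657] yaw -4.98 open 0.429 F [-0.5  0.1 -1.6] q6 0.2
INC tx,ty,tz [-0.0014  0.0008  0.0057] turn 0.0 tilt [ 7.e-04 -1.e-04 -1.e+00]
```

View pics/w6.png

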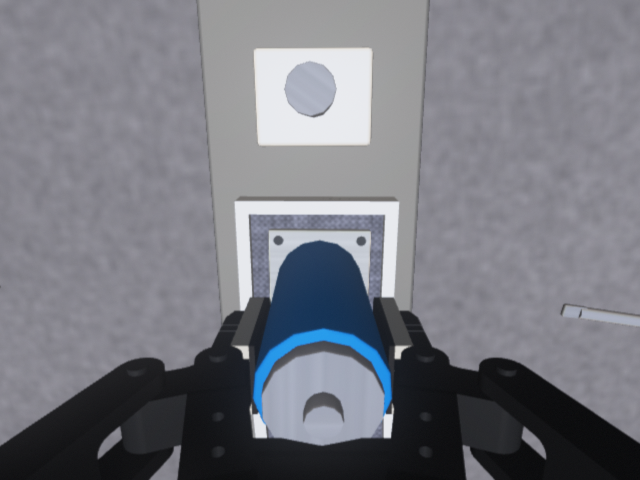

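View pics/s6.png

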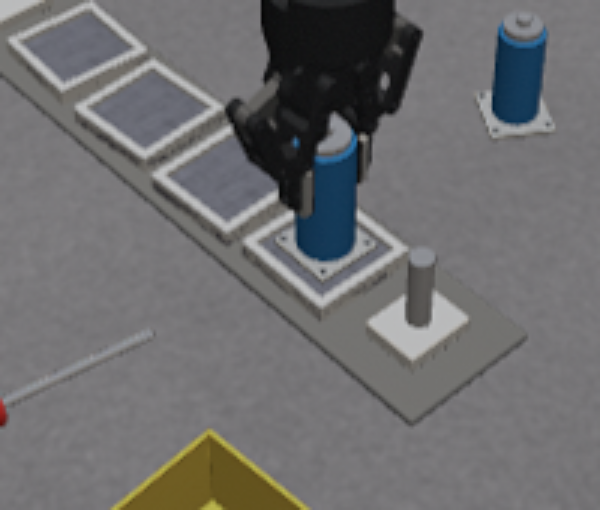

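Call:
move_arm:
  increments:
    - {"tx": -0.001,"ty": 0.0005,"tz": 0.002,"turn": 0}
    - {"tx": -0.001,"ty": 0.0005,"tz": 0.0035,"turn": 0}
    - {"tx": -0.001,"ty": 0.0005,"tz": 0.0045,"turn": 0}
    - {"tx": -0.001,"ty": 0.0005,"tz": 0.005,"turn": 0}
    - {"tx": -0.001,"ty": 0.0005,"tz": 0.005,"turn": 0}

```text
time_s: 7.03
eef_pos: [0.6403, 0.1882, 0.0601]
eef_rot: [0.0, 0.999, -0.043, -0.0]
wrist_force: [0.6, 0.7, -1.9]
opening: 0.431
```

Call:
move_arm:
  increments:
    - {"tx": 0,"ty": 0,"tz": 0.0005,"turn": 0}
    - {"tx": 0,"ty": 0,"tz": 0.001,"turn": 0}
    - {"tx": 0,"ty": 0,"tz": 0.001,"turn": 0}

```text
time_s: 7.28
eef_pos: [0.6405, 0.1883, 0.06]
eef_rot: [0.0, 0.999, -0.043, 0.0]
wrist_force: [-2.3, -0.4, 4.6]
opening: 0.437
```

Contact felt (about 6 N). Release and rise.

Call:
move_arm:
  increments:
    - {"tx": 0,"ty": 0,"tz": 0,"turn": 0}
    - {"tx": 0,"ty": 0,"tz": 0,"turn": 0}
    - {"tx": 0,"ty": 0,"tz": 0,"turn": 0}
    - {"tx": 0,"ty": 0,"tz": 0,"turn": 0}
    - {"tx": 0,"ty": 0,"tz": 0,"turn": 0}
    - {"tx": 0,"ty": 0,"tz": 0,"turn": 0}
    - {"tx": 0,"ty": 0,"tz": -0.01,"turn": 0}
    - {"tx": 0,"ty": 0,"tz": -0.03,"turn": 0}
    - {"tx": 0,"ty": 0,"tz": -0.06,"turn": 0}
    - {"tx": 0,"ty": 0,"tz": -0.09,"turn": 0}
    - {"tx": 0,"ty": 0,"tz": -0.12,"turn": 0}
    - {"tx": 0,"ty": 0,"tz": -0.15,"turn": 0}
    - {"tx": 0,"ty": 0,"tz": -0.165,"turn": 0}
    - {"tx": 0,"ty": 0,"tz": -0.165,"turn": 0}
  gripper: 1

```text
time_s: 8.45
eef_pos: [0.6431, 0.1886, 0.231]
eef_rot: [-0.001, 0.999, -0.043, 0.005]
wrist_force: [0.0, -0.2, 0.5]
opening: 1.001
```

```bash
python3 - <<'E'
from fit import *
from bench import viewer
go(.4425,.188,.225,-36.7)
c=viewer.get_calibration("wrist")
p,d=viewer.camera("wrist");cv2.imwrite("pics/w7.png",p[:,:,::-1])
E
```

```text
t 8.45 pos [0.6431 0.1886 0.231 ] yaw -4.97 open 1.001 F [ 0.  -0.2  0.5] q6 0.2
INC tx,ty,tz [-0.1999  0.018   0.004 ] turn 31.7 tilt [ 0.0096 -0.0019 -1.    ]
```

View pics/w7.png

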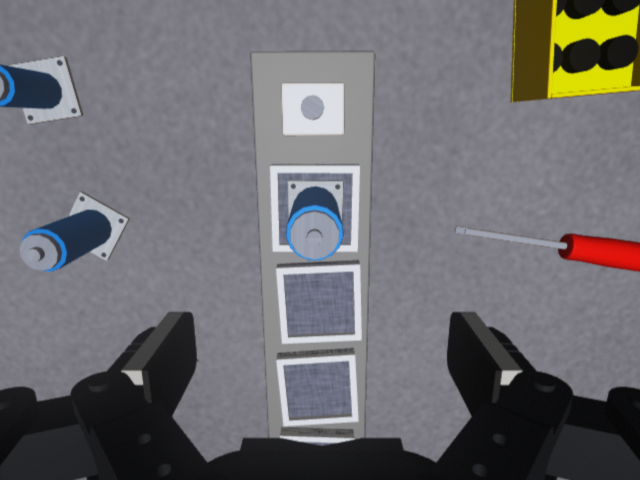

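Call:
move_arm:
  increments:
    - {"tx": -0.03,"ty": 0.003,"tz": 0,"turn": 5}
    - {"tx": -0.07,"ty": 0.006,"tz": 0,"turn": 12}
    - {"tx": -0.11,"ty": 0.01,"tz": 0,"turn": 19}
    - {"tx": -0.15,"ty": 0.014,"tz": 0,"turn": 26}
    - {"tx": -0.18,"ty": 0.017,"tz": 0,"turn": 31.7}
    - {"tx": -0.198,"ty": 0.018,"tz": 0.002,"turn": 31.7}
    - {"tx": -0.2,"ty": 0.018,"tz": 0.002,"turn": 31.7}
    - {"tx": -0.2,"ty": 0.018,"tz": 0.002,"turn": 31.7}
    - {"tx": -0.2,"ty": 0.018,"tz": 0.002,"turn": 31.7}

```text
time_s: 9.25
eef_pos: [0.4402, 0.1876, 0.222]
eef_rot: [0.0, 0.949, -0.315, 0.0]
wrist_force: [0.4, 0.4, 0.8]
opening: 0.999
```

```bash
cat > look.py <<'E'
from fit import *
from bench import viewer
import sys
def look(name,objs,zb=0):
    c=viewer.get_calibration("wrist");p,d=viewer.camera("wrist");cv2.imwrite(f"pics/{name}.png",p[:,:,::-1])
    for n,ctr,h,kind in objs:
        P=[[ctr[0],ctr[1],.005 if kind=="f" else .019]];u=proj(P,c)[0].round().astype(int)
        w=int(.045*425/ (c["origin"][2])) if kind=="f" else int(.055*425/c["origin"][2])
        try:
            q=fitsq(p,d,c,tuple(u),w,.005,.046,zmax=.014) if kind=="f" else fitsq(p,d,c,tuple(u),w,.019,.074,.062)
            print(n,u,q[0].round(4),round(q[1]),q[2])
        except Exception as e: print(n,u,"fail",e)
E
python3 - <<'E'
from look import *
go(.4425,.188,.035,-36.7)
look("w8",[("upper",(.4425,.188),0,"f"),("lower",(.4301,.3032),0,"f")])
E
```

```text
t 9.25 pos [0.4402 0.1876 0.222 ] yaw -36.66 open 0.999 F [0.4 0.4 0.8] q6 0.79
INC tx,ty,tz [ 0.0016 -0.0018  0.187 ] turn 0.0 tilt [ 1.e-04  1.e-04 -1.e+00]
upper [322 204] [  0.4431   0.1857 -37.5428] 81 904.0
lower [224  99] [0.4303 0.301  3.499 ] 142 1456.0
```

View pics/w8.png

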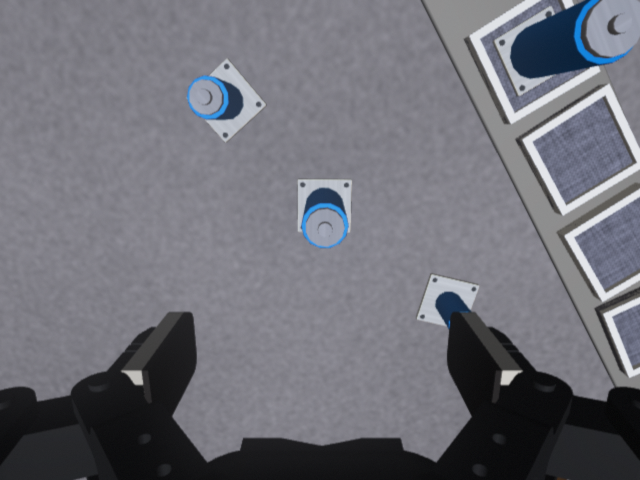

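Call:
move_arm:
  increments:
    - {"tx": 0.003,"ty": -0.0005,"tz": 0.03,"turn": 0.5}
    - {"tx": 0.003,"ty": -0.0005,"tz": 0.06,"turn": 0.5}
    - {"tx": 0.003,"ty": -0.0005,"tz": 0.09,"turn": 0.5}
    - {"tx": 0.003,"ty": -0.0005,"tz": 0.12,"turn": 0.5}
    - {"tx": 0.003,"ty": -0.0005,"tz": 0.145,"turn": 0.5}
    - {"tx": 0.003,"ty": -0.0005,"tz": 0.165,"turn": 0.5}
    - {"tx": 0.003,"ty": -0.0005,"tz": 0.179,"turn": 0.5}
    - {"tx": 0.003,"ty": -0.0005,"tz": 0.187,"turn": 0.5}
    - {"tx": 0.003,"ty": -0.0005,"tz": 0.187,"turn": 0.5}
    - {"tx": 0.003,"ty": -0.0005,"tz": 0.187,"turn": 0.5}

```text
time_s: 10.13
eef_pos: [0.4428, 0.1861, 0.0351]
eef_rot: [0.0, 0.948, -0.319, -0.0]
wrist_force: [0.4, -0.5, 0.3]
opening: 1.0
```

Call:
move_arm:
  increments:
    - {"tx": 0,"ty": 0,"tz": 0,"turn": 0}
    - {"tx": 0,"ty": 0,"tz": 0,"turn": 0}
    - {"tx": 0,"ty": 0,"tz": 0,"turn": 0}
    - {"tx": 0,"ty": 0,"tz": 0,"turn": 0}
    - {"tx": 0,"ty": 0,"tz": 0,"turn": 0}
    - {"tx": 0,"ty": 0,"tz": 0,"turn": 0}
    - {"tx": 0,"ty": 0,"tz": 0,"turn": 0}
    - {"tx": 0,"ty": 0,"tz": 0,"turn": 0}
    - {"tx": 0,"ty": 0,"tz": 0,"turn": 0}
    - {"tx": 0,"ty": 0,"tz": 0,"turn": 0}
  gripper: 0

```text
time_s: 10.97
eef_pos: [0.4428, 0.1864, 0.0361]
eef_rot: [-0.0, 0.948, -0.319, 0.001]
wrist_force: [-1.7, 1.0, 5.7]
opening: 0.377
```

Call:
move_arm:
  increments:
    - {"tx": 0,"ty": 0,"tz": -0.01,"turn": 0}
    - {"tx": 0,"ty": 0,"tz": -0.03,"turn": 0}
    - {"tx": 0,"ty": 0,"tz": -0.055,"turn": 0}
    - {"tx": 0,"ty": 0,"tz": -0.08,"turn": 0}
    - {"tx": 0,"ty": 0,"tz": -0.105,"turn": 0}
    - {"tx": 0,"ty": 0,"tz": -0.125,"turn": 0}
    - {"tx": 0,"ty": 0,"tz": -0.135,"turn": 0}
    - {"tx": 0,"ty": 0,"tz": -0.135,"turn": 0}

```text
time_s: 11.63
eef_pos: [0.4439, 0.1866, 0.1731]
eef_rot: [-0.001, 0.948, -0.319, 0.002]
wrist_force: [0.5, 0.5, -0.1]
opening: 0.372
```

```bash
python3 - <<'E'
from look import *
go(.6367,.1003,.17,-2.4)
look("w9",[])
E
```

```text
t 11.6333 pos [0.4439 0.1866 0.1731] yaw -37.18 open 0.372 F [ 0.5  0.5 -0.1] q6 0.8
INC tx,ty,tz [ 0.2057 -0.0478  0.004 ] turn -34.8 tilt [ 0.0036 -0.0037 -1.    ]
```

View pics/w9.png

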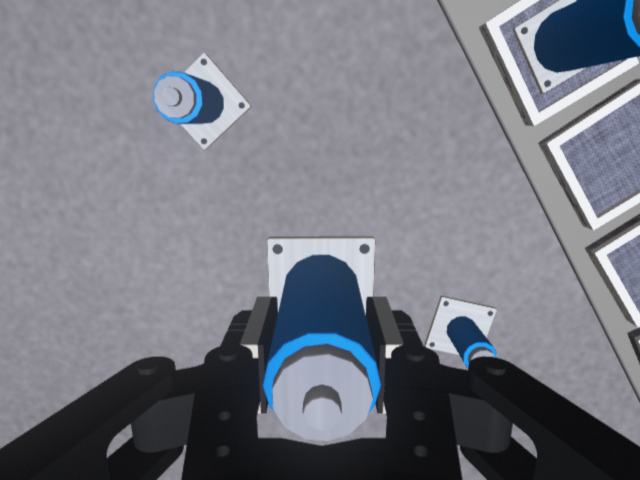

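Call:
move_arm:
  increments:
    - {"tx": 0.01,"ty": -0.002,"tz": 0,"turn": -2}
    - {"tx": 0.03,"ty": -0.007,"tz": 0,"turn": -6}
    - {"tx": 0.055,"ty": -0.013,"tz": 0,"turn": -11}
    - {"tx": 0.08,"ty": -0.019,"tz": 0,"turn": -16}
    - {"tx": 0.105,"ty": -0.025,"tz": 0,"turn": -21}
    - {"tx": 0.13,"ty": -0.03,"tz": 0,"turn": -26}
    - {"tx": 0.155,"ty": -0.036,"tz": 0,"turn": -31}
    - {"tx": 0.18,"ty": -0.042,"tz": 0,"turn": -34.8}
    - {"tx": 0.197,"ty": -0.046,"tz": 0,"turn": -34.8}
    - {"tx": 0.204,"ty": -0.0475,"tz": 0,"turn": -34.8}
    - {"tx": 0.206,"ty": -0.048,"tz": 0,"turn": -34.8}
    - {"tx": 0.206,"ty": -0.048,"tz": 0,"turn": -34.8}
    - {"tx": 0.206,"ty": -0.048,"tz": 0,"turn": -34.8}
    - {"tx": 0.206,"ty": -0.048,"tz": 0,"turn": -34.8}

```text
time_s: 12.85
eef_pos: [0.6343, 0.1007, 0.17]
eef_rot: [-0.0, 1.0, -0.02, -0.001]
wrist_force: [0.1, -0.1, -1.7]
opening: 0.373
```

```bash
python3 - <<'E'
from look import *
go(.6367,.1003,.0535,-2.4)
E
```

```text
t 12.85 pos [0.6343 0.1007 0.17  ] yaw -2.34 open 0.373 F [ 0.1 -0.1 -1.7] q6 0.01
INC tx,ty,tz [0.0025 0.0004 0.1164] turn 0.1 tilt [-1.1e-03 -1.0e-04 -1.0e+00]
```

Call:
move_arm:
  increments:
    - {"tx": 0.002,"ty": 0.0005,"tz": 0.01,"turn": 0}
    - {"tx": 0.002,"ty": 0.0005,"tz": 0.03,"turn": 0}
    - {"tx": 0.002,"ty": 0.0005,"tz": 0.05,"turn": 0}
    - {"tx": 0.002,"ty": 0.0005,"tz": 0.07,"turn": 0}
    - {"tx": 0.002,"ty": 0.0005,"tz": 0.085,"turn": 0}
    - {"tx": 0.002,"ty": 0.0005,"tz": 0.095,"turn": 0}
    - {"tx": 0.002,"ty": 0.0005,"tz": 0.102,"turn": 0}
    - {"tx": 0.002,"ty": 0.0005,"tz": 0.107,"turn": 0}
    - {"tx": 0.002,"ty": 0.0005,"tz": 0.111,"turn": 0}
    - {"tx": 0.002,"ty": 0.0005,"tz": 0.114,"turn": 0}
    - {"tx": 0.002,"ty": 0.0005,"tz": 0.116,"turn": 0}
    - {"tx": 0.002,"ty": 0.0005,"tz": 0.116,"turn": 0}
    - {"tx": 0.002,"ty": 0.0005,"tz": 0.116,"turn": 0}

```text
time_s: 13.93
eef_pos: [0.6378, 0.0994, 0.0548]
eef_rot: [-0.0, 1.0, -0.021, 0.0]
wrist_force: [-0.3, 0.3, -0.9]
opening: 0.371
```

```bash
python3 - <<'E'
from look import *
go(.6367,.1003,.0497,-2.4)
look("w10",[])
E
```

```text
t 13.9333 pos [0.6378 0.0994 0.0548] yaw -2.38 open 0.371 F [-0.3  0.3 -0.9] q6 0.01
INC tx,ty,tz [-0.0011 -0.0008  0.0051] turn 0.0 tilt [ 8.e-04 -0.e+00 -1.e+00]
```

View pics/w10.png

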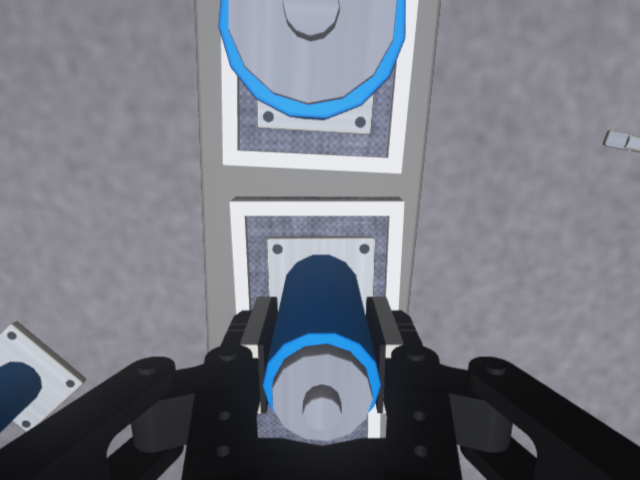

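Call:
move_arm:
  increments:
    - {"tx": -0.0015,"ty": -0.0005,"tz": 0.0015,"turn": 0}
    - {"tx": -0.0015,"ty": -0.0005,"tz": 0.003,"turn": 0}
    - {"tx": -0.0015,"ty": -0.0005,"tz": 0.004,"turn": 0}
    - {"tx": -0.0015,"ty": -0.0005,"tz": 0.005,"turn": 0}
    - {"tx": -0.0015,"ty": -0.0005,"tz": 0.0055,"turn": 0}
    - {"tx": -0.0015,"ty": -0.0005,"tz": 0.0055,"turn": 0}

```text
time_s: 14.48
eef_pos: [0.6359, 0.1, 0.0502]
eef_rot: [0.0, 1.0, -0.021, -0.0]
wrist_force: [-5.9, -1.6, 9.8]
opening: 0.374
```

Seated contact (about 10 N up). Release, rise.

Call:
move_arm:
  increments:
    - {"tx": 0,"ty": 0,"tz": 0,"turn": 0}
    - {"tx": 0,"ty": 0,"tz": 0,"turn": 0}
    - {"tx": 0,"ty": 0,"tz": 0,"turn": 0}
    - {"tx": 0,"ty": 0,"tz": 0,"turn": 0}
    - {"tx": 0,"ty": 0,"tz": 0,"turn": 0}
    - {"tx": 0,"ty": 0,"tz": 0,"turn": 0}
    - {"tx": 0,"ty": 0,"tz": -0.01,"turn": 0}
    - {"tx": 0,"ty": 0,"tz": -0.03,"turn": 0}
    - {"tx": 0,"ty": 0,"tz": -0.06,"turn": 0}
    - {"tx": 0,"ty": 0,"tz": -0.09,"turn": 0}
    - {"tx": 0,"ty": 0,"tz": -0.12,"turn": 0}
    - {"tx": 0,"ty": 0,"tz": -0.15,"turn": 0}
    - {"tx": 0,"ty": 0,"tz": -0.175,"turn": 0}
    - {"tx": 0,"ty": 0,"tz": -0.175,"turn": 0}
    - {"tx": 0,"ty": 0,"tz": -0.175,"turn": 0}
  gripper: 1

```text
time_s: 15.73
eef_pos: [0.6373, 0.1, 0.227]
eef_rot: [0.0, 1.0, -0.021, 0.003]
wrist_force: [0.6, -0.6, -1.0]
opening: 0.998
```

```bash
python3 - <<'E'
from look import *
go(.4302,.3018,.225,3.6)
look("w11",[])
E
```

```text
t 15.7333 pos [0.6373 0.1    0.227 ] yaw -2.38 open 0.998 F [ 0.6 -0.6 -1. ] q6 0.01
INC tx,ty,tz [-0.2153 -0.193   0.0009] turn -6.0 tilt [ 5.3e-03 -1.0e-04 -1.0e+00]
```

View pics/w11.png

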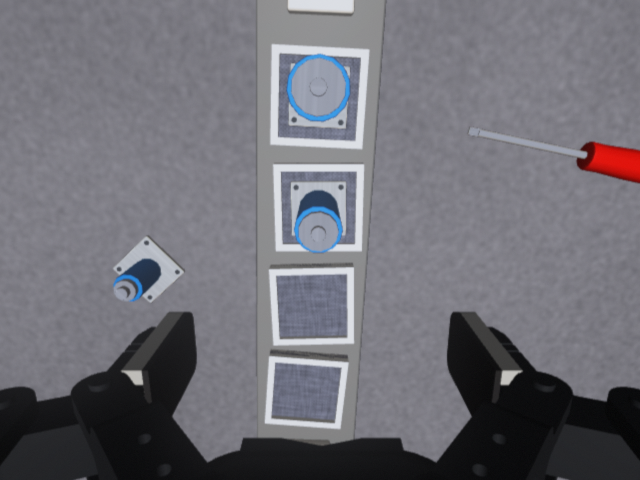

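Both tall (318,87) and upper (318,225) are seated upright in their pockets. Next: lower.

Call:
move_arm:
  increments:
    - {"tx": -0.025,"ty": -0.022,"tz": 0,"turn": -1}
    - {"tx": -0.05,"ty": -0.045,"tz": 0,"turn": -2}
    - {"tx": -0.075,"ty": -0.067,"tz": 0,"turn": -3}
    - {"tx": -0.1,"ty": -0.09,"tz": 0,"turn": -4}
    - {"tx": -0.125,"ty": -0.112,"tz": 0,"turn": -5}
    - {"tx": -0.15,"ty": -0.135,"tz": 0,"turn": -6}
    - {"tx": -0.175,"ty": -0.157,"tz": 0,"turn": -6}
    - {"tx": -0.198,"ty": -0.178,"tz": 0,"turn": -6}
    - {"tx": -0.21,"ty": -0.189,"tz": 0,"turn": -6}
    - {"tx": -0.215,"ty": -0.193,"tz": 0,"turn": -6}
    - {"tx": -0.215,"ty": -0.193,"tz": 0,"turn": -6}
    - {"tx": -0.215,"ty": -0.193,"tz": 0,"turn": -6}
    - {"tx": -0.215,"ty": -0.193,"tz": 0,"turn": -6}

```text
time_s: 16.87
eef_pos: [0.4299, 0.3009, 0.2233]
eef_rot: [0.0, 1.0, 0.031, -0.0]
wrist_force: [0.1, -0.5, -0.7]
opening: 1.003
```

```bash
python3 - <<'E'
from look import *
go(.4302,.3018,.025,3.6)
look("w12",[("lower",(.4302,.3018),0,"f")])
E
```

```text
t 16.8667 pos [0.4299 0.3009 0.2233] yaw 3.56 open 1.003 F [ 0.1 -0.5 -0.7] q6 0.32
INC tx,ty,tz [ 0.0005 -0.001   0.1983] turn -0.0 tilt [-5.e-04  6.e-04 -1.e+00]
lower [321 204] [0.43   0.3012 2.7066] 99 1243.0
```

View pics/w12.png

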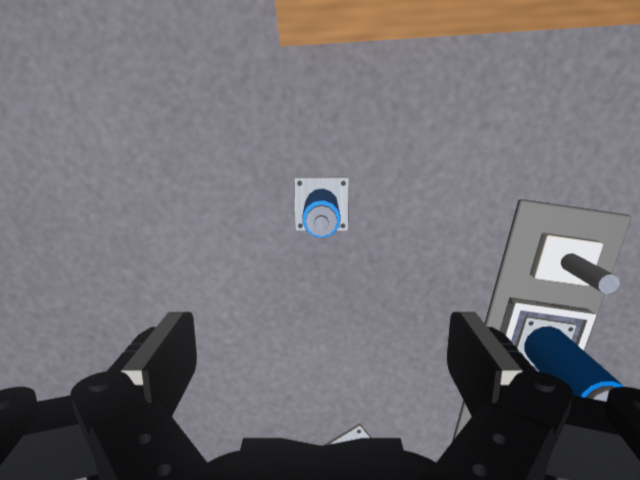

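```bash
python3 - <<'E'
from h import *
from bench import viewer
z=np.load("top0.npz");W=cloud(z["d"],viewer.get_calibration("top"))
for v in (200,250,300,325): print(W[v,47-9:47+5:3].round(3).tolist())
E
```

```text
[[0.599, 0.445, 0.105], [0.6, 0.442, 0.103], [0.599, 0.436, 0.105], [0.629, 0.491, -0.001], [0.628, 0.485, 0.001]]
[[0.519, 0.436, 0.106], [0.519, 0.432, 0.104], [0.519, 0.429, 0.103], [0.537, 0.482, -0.001], [0.536, 0.475, 0.001]]
[[0.441, 0.427, 0.106], [0.441, 0.424, 0.104], [0.442, 0.421, 0.102], [0.442, 0.417, 0.1], [0.448, 0.466, 0.002]]
[[0.404, 0.424, 0.105], [0.404, 0.419, 0.105], [0.404, 0.416, 0.102], [0.404, 0.414, 0.098], [0.405, 0.462, -0.0]]
```

Call:
move_arm:
  increments:
    - {"tx": 0,"ty": -0.0005,"tz": 0.03,"turn": 0.4}
    - {"tx": 0,"ty": -0.0005,"tz": 0.06,"turn": 0.4}
    - {"tx": 0,"ty": -0.0005,"tz": 0.09,"turn": 0.4}
    - {"tx": 0,"ty": -0.0005,"tz": 0.12,"turn": 0.4}
    - {"tx": 0,"ty": -0.0005,"tz": 0.15,"turn": 0.4}
    - {"tx": 0,"ty": -0.0005,"tz": 0.172,"turn": 0.4}
    - {"tx": 0,"ty": -0.0005,"tz": 0.188,"turn": 0.4}
    - {"tx": 0,"ty": -0.0005,"tz": 0.197,"turn": 0.4}
    - {"tx": 0,"ty": -0.0005,"tz": 0.197,"turn": 0.4}
    - {"tx": 0,"ty": -0.0005,"tz": 0.197,"turn": 0.4}

```text
time_s: 17.75
eef_pos: [0.4297, 0.3018, 0.0269]
eef_rot: [0.0, 1.0, 0.028, -0.0]
wrist_force: [0.1, -0.3, 0.5]
opening: 0.999
```

Call:
move_arm:
  increments:
    - {"tx": 0,"ty": 0,"tz": 0,"turn": 0}
    - {"tx": 0,"ty": 0,"tz": 0,"turn": 0}
    - {"tx": 0,"ty": 0,"tz": 0,"turn": 0}
    - {"tx": 0,"ty": 0,"tz": 0,"turn": 0}
    - {"tx": 0,"ty": 0,"tz": 0,"turn": 0}
    - {"tx": 0,"ty": 0,"tz": 0,"turn": 0}
    - {"tx": 0,"ty": 0,"tz": 0,"turn": 0}
    - {"tx": 0,"ty": 0,"tz": 0,"turn": 0}
    - {"tx": 0,"ty": 0,"tz": 0,"turn": 0}
    - {"tx": 0,"ty": 0,"tz": 0,"turn": 0}
    - {"tx": 0,"ty": 0,"tz": 0,"turn": 0}
  gripper: 0

```text
time_s: 18.67
eef_pos: [0.4297, 0.3026, 0.0277]
eef_rot: [-0.0, 1.0, 0.028, 0.001]
wrist_force: [-0.5, -0.4, 6.7]
opening: 0.316
```

Call:
move_arm:
  increments:
    - {"tx": 0,"ty": 0,"tz": -0.01,"turn": 0}
    - {"tx": 0,"ty": 0,"tz": -0.03,"turn": 0}
    - {"tx": 0,"ty": 0,"tz": -0.055,"turn": 0}
    - {"tx": 0,"ty": 0,"tz": -0.085,"turn": 0}
    - {"tx": 0,"ty": 0,"tz": -0.115,"turn": 0}
    - {"tx": 0,"ty": 0,"tz": -0.14,"turn": 0}
    - {"tx": 0,"ty": 0,"tz": -0.15,"turn": 0}
    - {"tx": 0,"ty": 0,"tz": -0.15,"turn": 0}
    - {"tx": 0,"ty": 0,"tz": -0.15,"turn": 0}

```text
time_s: 19.42
eef_pos: [0.4289, 0.3022, 0.1764]
eef_rot: [0.0, 1.0, 0.028, 0.0]
wrist_force: [-0.2, -0.4, -0.9]
opening: 0.321
```

```bash
python3 - <<'E'
from look import *
go(.6272,.0104,.175,-1.1)
look("w13",[])
E
```

```text
t 19.4167 pos [0.4289 0.3022 0.1764] yaw 3.22 open 0.321 F [-0.2 -0.4 -0.9] q6 0.33
INC tx,ty,tz [0.1816 0.3024 0.0014] turn 4.3 tilt [ 0.  0. -1.]
```

View pics/w13.png

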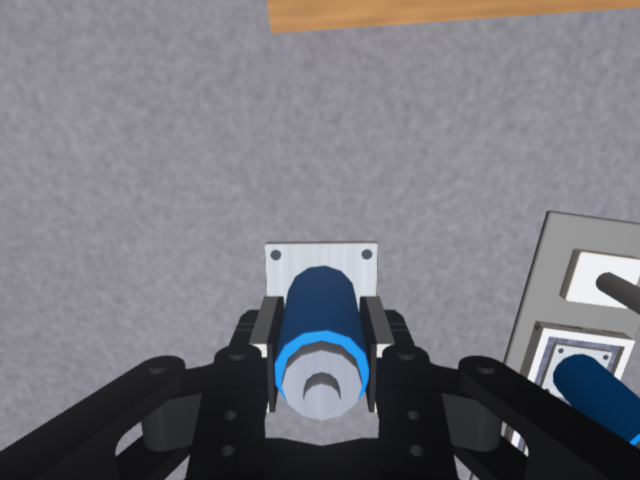

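Call:
move_arm:
  increments:
    - {"tx": 0.006,"ty": 0.01,"tz": 0,"turn": 0.5}
    - {"tx": 0.018,"ty": 0.03,"tz": 0,"turn": 1}
    - {"tx": 0.033,"ty": 0.055,"tz": 0,"turn": 1.5}
    - {"tx": 0.048,"ty": 0.08,"tz": 0,"turn": 2}
    - {"tx": 0.063,"ty": 0.105,"tz": 0,"turn": 2.5}
    - {"tx": 0.078,"ty": 0.13,"tz": 0,"turn": 3}
    - {"tx": 0.093,"ty": 0.155,"tz": 0,"turn": 3.5}
    - {"tx": 0.108,"ty": 0.18,"tz": 0,"turn": 4}
    - {"tx": 0.123,"ty": 0.205,"tz": 0,"turn": 4.3}
    - {"tx": 0.138,"ty": 0.23,"tz": 0,"turn": 4.3}
    - {"tx": 0.153,"ty": 0.255,"tz": 0,"turn": 4.3}
    - {"tx": 0.167,"ty": 0.278,"tz": 0,"turn": 4.3}
    - {"tx": 0.177,"ty": 0.295,"tz": 0,"turn": 4.3}
    - {"tx": 0.181,"ty": 0.302,"tz": 0,"turn": 4.3}
    - {"tx": 0.1815,"ty": 0.3025,"tz": 0,"turn": 4.3}
    - {"tx": 0.1815,"ty": 0.3025,"tz": 0,"turn": 4.3}
    - {"tx": 0.1815,"ty": 0.3025,"tz": 0,"turn": 4.3}

```text
time_s: 20.88
eef_pos: [0.6263, 0.0114, 0.1759]
eef_rot: [-0.0, 1.0, -0.009, -0.001]
wrist_force: [-0.1, -0.6, -0.5]
opening: 0.322
```

```bash
python3 - <<'E'
from look import *
go(.6270,.0104,.0455,-1.1)
E
```

```text
t 20.8833 pos [0.6263 0.0114 0.1759] yaw -1.05 open 0.322 F [-0.1 -0.6 -0.5] q6 -0.15
INC tx,ty,tz [0.001  0.0011 0.1304] turn 0.1 tilt [-1.9e-03 -7.0e-04 -1.0e+00]
```

Call:
move_arm:
  increments:
    - {"tx": 0,"ty": 0.001,"tz": 0.01,"turn": 0}
    - {"tx": 0,"ty": 0.001,"tz": 0.03,"turn": 0}
    - {"tx": 0,"ty": 0.001,"tz": 0.055,"turn": 0}
    - {"tx": 0,"ty": 0.001,"tz": 0.08,"turn": 0}
    - {"tx": 0,"ty": 0.001,"tz": 0.097,"turn": 0}
    - {"tx": 0,"ty": 0.001,"tz": 0.108,"turn": 0}
    - {"tx": 0,"ty": 0.001,"tz": 0.116,"turn": 0}
    - {"tx": 0,"ty": 0.001,"tz": 0.122,"turn": 0}
    - {"tx": 0,"ty": 0.001,"tz": 0.126,"turn": 0}
    - {"tx": 0,"ty": 0.001,"tz": 0.129,"turn": 0}
    - {"tx": 0,"ty": 0.001,"tz": 0.13,"turn": 0}
    - {"tx": 0,"ty": 0.001,"tz": 0.13,"turn": 0}
    - {"tx": 0,"ty": 0.001,"tz": 0.13,"turn": 0}

```text
time_s: 21.97
eef_pos: [0.6278, 0.0093, 0.0475]
eef_rot: [0.0, 1.0, -0.01, 0.001]
wrist_force: [0.3, -0.8, -1.1]
opening: 0.319
```

```bash
python3 - <<'E'
from look import *
go(.6270,.0104,.041,-1.1)
look("w14",[])
E
```

```text
t 21.9667 pos [0.6278 0.0093 0.0475] yaw -1.09 open 0.319 F [ 0.3 -0.8 -1.1] q6 -0.15
INC tx,ty,tz [-0.0008 -0.0011  0.0065] turn 0.0 tilt [ 1.1e-03  2.0e-04 -1.0e+00]
```

View pics/w14.png

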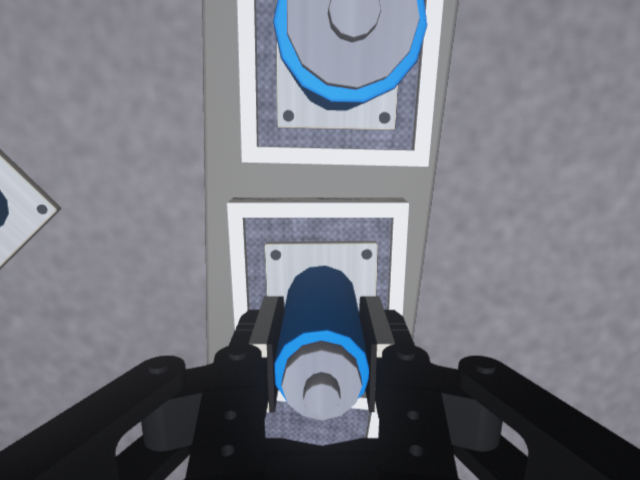

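Call:
move_arm:
  increments:
    - {"tx": -0.001,"ty": -0.001,"tz": 0.002,"turn": 0}
    - {"tx": -0.001,"ty": -0.001,"tz": 0.004,"turn": 0}
    - {"tx": -0.001,"ty": -0.001,"tz": 0.005,"turn": 0}
    - {"tx": -0.001,"ty": -0.001,"tz": 0.006,"turn": 0}
    - {"tx": -0.001,"ty": -0.001,"tz": 0.0065,"turn": 0}
    - {"tx": -0.001,"ty": -0.001,"tz": 0.0065,"turn": 0}

```text
time_s: 22.52
eef_pos: [0.6262, 0.0105, 0.0417]
eef_rot: [0.0, 1.0, -0.009, -0.0]
wrist_force: [-5.2, 0.4, 11.1]
opening: 0.319
```

Call:
move_arm:
  increments:
    - {"tx": 0,"ty": 0,"tz": 0,"turn": 0}
    - {"tx": 0,"ty": 0,"tz": 0,"turn": 0}
    - {"tx": 0,"ty": 0,"tz": 0,"turn": 0}
    - {"tx": 0,"ty": 0,"tz": 0,"turn": 0}
    - {"tx": 0,"ty": 0,"tz": 0,"turn": 0}
    - {"tx": 0,"ty": 0,"tz": 0,"turn": 0}
    - {"tx": 0,"ty": 0,"tz": 0,"turn": 0}
    - {"tx": 0,"ty": 0,"tz": -0.01,"turn": 0}
    - {"tx": 0,"ty": 0,"tz": -0.03,"turn": 0}
    - {"tx": 0,"ty": 0,"tz": -0.06,"turn": 0}
    - {"tx": 0,"ty": 0,"tz": -0.09,"turn": 0}
    - {"tx": 0,"ty": 0,"tz": -0.12,"turn": 0}
    - {"tx": 0,"ty": 0,"tz": -0.15,"turn": 0}
    - {"tx": 0,"ty": 0,"tz": -0.175,"turn": 0}
    - {"tx": 0,"ty": 0,"tz": -0.18,"turn": 0}
    - {"tx": 0,"ty": 0,"tz": -0.18,"turn": 0}
  gripper: 1

```text
time_s: 23.85
eef_pos: [0.6279, 0.0103, 0.2238]
eef_rot: [0.0, 1.0, -0.009, 0.003]
wrist_force: [0.9, 0.5, 0.1]
opening: 0.997
```

```bash
python3 - <<'E'
from look import *
go(.4800,.0460,.22,39.7)
look("w15",[])
E
```

```text
t 23.85 pos [0.6279 0.0103 0.2238] yaw -1.08 open 0.997 F [0.9 0.5 0.1] q6 -0.15
INC tx,ty,tz [-0.1485 -0.033   0.003 ] turn -40.8 tilt [ 5.8e-03  9.0e-04 -1.0e+00]
```

View pics/w15.png

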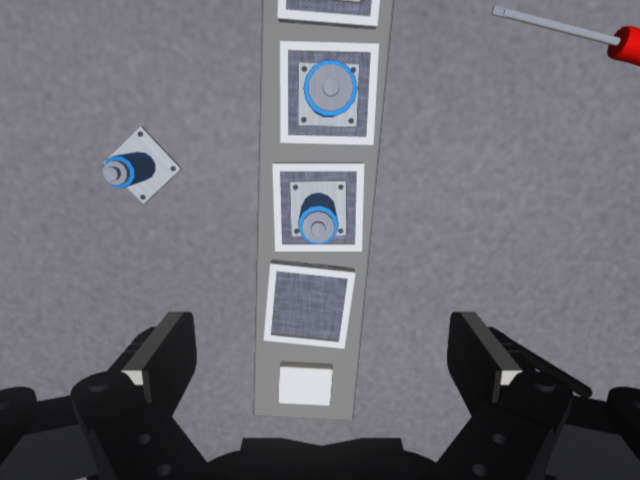

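Lower is seated upright at (318,220) beside upper (330,88). Last: short.

Call:
move_arm:
  increments:
    - {"tx": -0.025,"ty": -0.005,"tz": 0,"turn": -6}
    - {"tx": -0.05,"ty": -0.011,"tz": 0,"turn": -12}
    - {"tx": -0.075,"ty": -0.017,"tz": 0,"turn": -18}
    - {"tx": -0.1,"ty": -0.022,"tz": 0,"turn": -24}
    - {"tx": -0.125,"ty": -0.028,"tz": 0,"turn": -30}
    - {"tx": -0.14,"ty": -0.031,"tz": 0,"turn": -36}
    - {"tx": -0.148,"ty": -0.033,"tz": 0,"turn": -40.8}
    - {"tx": -0.1485,"ty": -0.033,"tz": 0,"turn": -40.8}
    - {"tx": -0.1485,"ty": -0.033,"tz": 0,"turn": -40.8}
    - {"tx": -0.1485,"ty": -0.033,"tz": 0,"turn": -40.8}

```text
time_s: 24.73
eef_pos: [0.4785, 0.0461, 0.2195]
eef_rot: [-0.0, 0.941, 0.338, -0.001]
wrist_force: [-0.1, 0.1, 0.4]
opening: 0.998
```

```bash
python3 - <<'E'
from look import *
go(.4800,.0460,.014,39.7)
look("w16",[("short",(.48,.046),0,"f")])
E
```

```text
t 24.7333 pos [0.4785 0.0461 0.2195] yaw 39.57 open 0.998 F [-0.1  0.1  0.4] q6 -0.84
INC tx,ty,tz [0.0012 0.0012 0.2055] turn -0.1 tilt [-8.e-04 -8.e-04 -1.e+00]
short [323 207] [ 0.4796  0.0461 39.5817] 124 1610.0
```

View pics/w16.png

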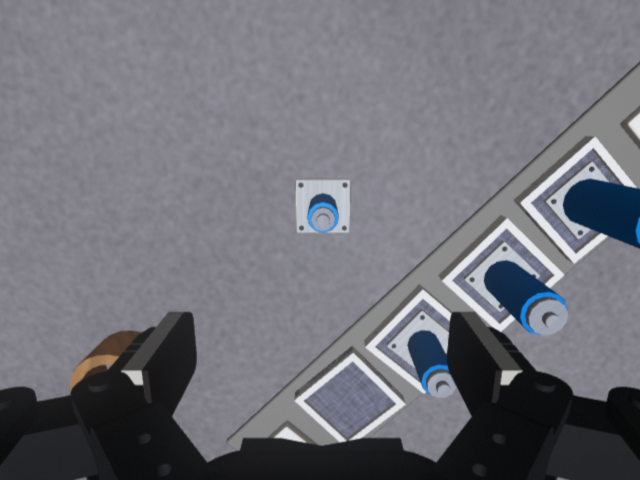

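Call:
move_arm:
  increments:
    - {"tx": 0.001,"ty": 0.001,"tz": 0.03,"turn": 0}
    - {"tx": 0.001,"ty": 0.001,"tz": 0.06,"turn": 0}
    - {"tx": 0.001,"ty": 0.001,"tz": 0.09,"turn": 0}
    - {"tx": 0.001,"ty": 0.001,"tz": 0.12,"turn": 0}
    - {"tx": 0.001,"ty": 0.001,"tz": 0.15,"turn": 0}
    - {"tx": 0.001,"ty": 0.001,"tz": 0.175,"turn": 0}
    - {"tx": 0.001,"ty": 0.001,"tz": 0.193,"turn": 0}
    - {"tx": 0.001,"ty": 0.001,"tz": 0.202,"turn": 0}
    - {"tx": 0.001,"ty": 0.001,"tz": 0.204,"turn": 0}
    - {"tx": 0.001,"ty": 0.001,"tz": 0.204,"turn": 0}
    - {"tx": 0.001,"ty": 0.001,"tz": 0.204,"turn": 0}

```text
time_s: 25.7
eef_pos: [0.481, 0.0459, 0.0172]
eef_rot: [0.0, 0.941, 0.339, 0.001]
wrist_force: [-0.2, 0.2, 0.0]
opening: 0.998
```

Call:
move_arm:
  increments:
    - {"tx": 0,"ty": 0,"tz": 0,"turn": 0}
    - {"tx": 0,"ty": 0,"tz": 0,"turn": 0}
    - {"tx": 0,"ty": 0,"tz": 0,"turn": 0}
    - {"tx": 0,"ty": 0,"tz": 0,"turn": 0}
    - {"tx": 0,"ty": 0,"tz": 0,"turn": 0}
    - {"tx": 0,"ty": 0,"tz": 0,"turn": 0}
    - {"tx": 0,"ty": 0,"tz": 0,"turn": 0}
    - {"tx": 0,"ty": 0,"tz": 0,"turn": 0}
    - {"tx": 0,"ty": 0,"tz": 0,"turn": 0}
    - {"tx": 0,"ty": 0,"tz": 0,"turn": 0}
    - {"tx": 0,"ty": 0,"tz": 0,"turn": 0}
    - {"tx": 0,"ty": 0,"tz": 0,"turn": 0}
  gripper: 0

```text
time_s: 26.7
eef_pos: [0.4804, 0.0461, 0.0169]
eef_rot: [0.0, 0.941, 0.34, 0.0]
wrist_force: [-0.8, 0.4, 5.5]
opening: 0.263
```

Call:
move_arm:
  increments:
    - {"tx": 0,"ty": 0,"tz": -0.01,"turn": 0}
    - {"tx": 0,"ty": 0,"tz": -0.03,"turn": 0}
    - {"tx": 0,"ty": 0,"tz": -0.055,"turn": 0}
    - {"tx": 0,"ty": 0,"tz": -0.085,"turn": 0}
    - {"tx": 0,"ty": 0,"tz": -0.115,"turn": 0}
    - {"tx": 0,"ty": 0,"tz": -0.135,"turn": 0}
    - {"tx": 0,"ty": 0,"tz": -0.14,"turn": 0}
    - {"tx": 0,"ty": 0,"tz": -0.14,"turn": 0}
    - {"tx": 0,"ty": 0,"tz": -0.14,"turn": 0}

```text
time_s: 27.45
eef_pos: [0.4793, 0.0462, 0.1556]
eef_rot: [-0.0, 0.941, 0.34, -0.0]
wrist_force: [-0.7, -1.2, -1.9]
opening: 0.261
```

```bash
python3 - <<'E'
from look import *
go(.6164,-.0785,.155,-7.6)
look("w17",[])
E
```

```text
t 27.45 pos [0.4793 0.0462 0.1556] yaw 39.71 open 0.261 F [-0.7 -1.2 -1.9] q6 -0.84
INC tx,ty,tz [0.0258 0.1836 0.0005] turn 47.3 tilt [-6.e-04 -6.e-04 -1.e+00]
```

View pics/w17.png

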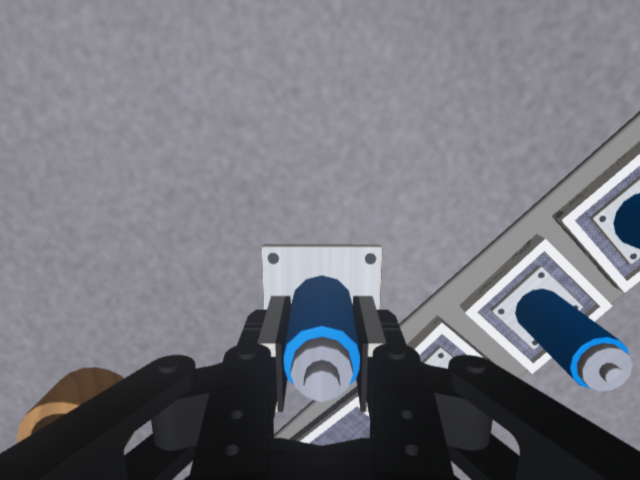

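Call:
move_arm:
  increments:
    - {"tx": 0.001,"ty": 0.008,"tz": 0,"turn": 3}
    - {"tx": 0.003,"ty": 0.022,"tz": 0,"turn": 8}
    - {"tx": 0.006,"ty": 0.042,"tz": 0,"turn": 13}
    - {"tx": 0.009,"ty": 0.064,"tz": 0,"turn": 18}
    - {"tx": 0.012,"ty": 0.086,"tz": 0,"turn": 23}
    - {"tx": 0.015,"ty": 0.108,"tz": 0,"turn": 28}
    - {"tx": 0.018,"ty": 0.13,"tz": 0,"turn": 33}
    - {"tx": 0.021,"ty": 0.15,"tz": 0,"turn": 38}
    - {"tx": 0.0235,"ty": 0.167,"tz": 0,"turn": 43}
    - {"tx": 0.025,"ty": 0.178,"tz": 0,"turn": 46}
    - {"tx": 0.026,"ty": 0.183,"tz": 0,"turn": 47.3}
    - {"tx": 0.026,"ty": 0.1835,"tz": 0,"turn": 47.3}
    - {"tx": 0.026,"ty": 0.1835,"tz": 0,"turn": 47.3}
    - {"tx": 0.026,"ty": 0.1835,"tz": 0,"turn": 47.3}

```text
time_s: 28.67
eef_pos: [0.6162, -0.0777, 0.1553]
eef_rot: [-0.0, 0.998, -0.065, -0.001]
wrist_force: [0.4, -0.8, -0.1]
opening: 0.263
```

```bash
python3 - <<'E'
from look import *
go(.6164,-.0785,.0355,-7.6)
E
```

```text
t 28.6667 pos [ 0.6162 -0.0777  0.1553] yaw -7.49 open 0.263 F [ 0.4 -0.8 -0.1] q6 -0.19
INC tx,ty,tz [0.0006 0.0008 0.1198] turn 0.1 tilt [-2.e-03 -5.e-04 -1.e+00]
```

Call:
move_arm:
  increments:
    - {"tx": -0.0005,"ty": 0,"tz": 0.01,"turn": 0}
    - {"tx": -0.0005,"ty": 0,"tz": 0.03,"turn": 0}
    - {"tx": -0.0005,"ty": 0,"tz": 0.05,"turn": 0}
    - {"tx": -0.0005,"ty": 0,"tz": 0.07,"turn": 0}
    - {"tx": -0.0005,"ty": 0,"tz": 0.087,"turn": 0}
    - {"tx": -0.0005,"ty": 0,"tz": 0.098,"turn": 0}
    - {"tx": -0.0005,"ty": 0,"tz": 0.106,"turn": 0}
    - {"tx": -0.0005,"ty": 0,"tz": 0.112,"turn": 0}
    - {"tx": -0.0005,"ty": 0,"tz": 0.116,"turn": 0}
    - {"tx": -0.0005,"ty": 0,"tz": 0.119,"turn": 0}
    - {"tx": -0.0005,"ty": 0,"tz": 0.119,"turn": 0}
    - {"tx": -0.0005,"ty": 0,"tz": 0.119,"turn": 0}

```text
time_s: 29.67
eef_pos: [0.6171, -0.0785, 0.0378]
eef_rot: [0.0, 0.998, -0.066, 0.0]
wrist_force: [0.2, -0.4, 0.2]
opening: 0.263
```

```bash
python3 - <<'E'
from look import *
go(.6164,-.0785,.0305,-7.6)
look("w18",[])
E
```

```text
t 29.6667 pos [ 0.6171 -0.0785  0.0378] yaw -7.58 open 0.263 F [ 0.2 -0.4  0.2] q6 -0.18
INC tx,ty,tz [-0.0007  0.0001  0.0073] turn 0.0 tilt [ 9.e-04  2.e-04 -1.e+00]
```

View pics/w18.png

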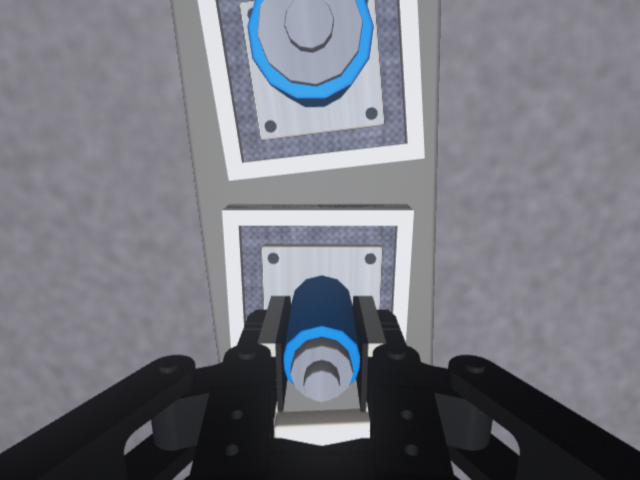

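Call:
move_arm:
  increments:
    - {"tx": -0.001,"ty": 0,"tz": 0.002,"turn": 0}
    - {"tx": -0.001,"ty": 0,"tz": 0.004,"turn": 0}
    - {"tx": -0.001,"ty": 0,"tz": 0.0055,"turn": 0}
    - {"tx": -0.001,"ty": 0,"tz": 0.0065,"turn": 0}
    - {"tx": -0.001,"ty": 0,"tz": 0.007,"turn": 0}
    - {"tx": -0.001,"ty": 0,"tz": 0.007,"turn": 0}

```text
time_s: 30.22
eef_pos: [0.6156, -0.0782, 0.0309]
eef_rot: [0.0, 0.998, -0.066, -0.0]
wrist_force: [-3.0, 0.6, 4.5]
opening: 0.263
```

Call:
move_arm:
  increments:
    - {"tx": 0,"ty": 0,"tz": 0,"turn": 0}
    - {"tx": 0,"ty": 0,"tz": 0,"turn": 0}
    - {"tx": 0,"ty": 0,"tz": 0,"turn": 0}
    - {"tx": 0,"ty": 0,"tz": 0,"turn": 0}
    - {"tx": 0,"ty": 0,"tz": 0,"turn": 0}
    - {"tx": 0,"ty": 0,"tz": 0,"turn": 0}
    - {"tx": 0,"ty": 0,"tz": 0,"turn": 0}
    - {"tx": 0,"ty": 0,"tz": -0.01,"turn": 0}
    - {"tx": 0,"ty": 0,"tz": -0.03,"turn": 0}
    - {"tx": 0,"ty": 0,"tz": -0.06,"turn": 0}
    - {"tx": 0,"ty": 0,"tz": -0.09,"turn": 0}
    - {"tx": 0,"ty": 0,"tz": -0.12,"turn": 0}
    - {"tx": 0,"ty": 0,"tz": -0.15,"turn": 0}
    - {"tx": 0,"ty": 0,"tz": -0.18,"turn": 0}
    - {"tx": 0,"ty": 0,"tz": -0.2,"turn": 0}
    - {"tx": 0,"ty": 0,"tz": -0.2,"turn": 0}
  gripper: 1

```text
time_s: 31.55
eef_pos: [0.6185, -0.0791, 0.2375]
eef_rot: [0.001, 0.998, -0.066, 0.005]
wrist_force: [0.0, -0.0, 0.9]
opening: 1.001
```

Call:
move_arm:
  increments:
    - {"tx": -0.035,"ty": 0,"tz": 0,"turn": 0}
    - {"tx": -0.07,"ty": 0,"tz": 0,"turn": 0}
    - {"tx": -0.105,"ty": 0,"tz": 0,"turn": 0}
    - {"tx": -0.14,"ty": 0,"tz": 0,"turn": 0}
    - {"tx": -0.175,"ty": 0,"tz": 0,"turn": 0}
    - {"tx": -0.2,"ty": 0,"tz": 0,"turn": 0}
    - {"tx": -0.21,"ty": 0,"tz": 0,"turn": 0}
    - {"tx": -0.21,"ty": 0,"tz": 0,"turn": 0}

```text
time_s: 32.22
eef_pos: [0.4055, -0.0499, 0.2301]
eef_rot: [-0.0, 0.998, -0.066, -0.0]
wrist_force: [0.5, 0.4, 0.4]
opening: 0.999
```

```bash
python3 - <<'E'
from look import *
for n,b in (("top",(120,140,330,200)),("scene",(220,210,240,190))):
    p,d=viewer.camera(n);x,y,w,h=b;c=viewer.get_calibration(n)
    cv2.imwrite(f"pics/f_{n}.png",cv2.resize(p[y:y+h,x:x+w],None,fx=2.4,fy=2.4,interpolation=cv2.INTER_CUBIC)[:,:,::-1])
    if n=="top":
        for nm,q in(("tall",(.6405,.1883)),("upper",(.636,.1)),("lower",(.6262,.0105)),("short",(.6156,-.0782))):
            # flange top at 19 mm, dark-floor region only
            u=proj([[*q,.019]],c)[0].round().astype(int); print(nm,u,cloud(d,c)[u[1]-18:u[1]+18,u[0]-18:u[0]+18,2][d[u[1]-18:u[1]+18,u[0]-18:u[0]+18]>.1].max().round(4))
print(get_obs()["time_s"] if "get_obs" in dir() else "")
E
```

```text
tall [213 193] 0.1196
upper [262 197] 0.1055
lower [311 202] 0.093
short [360 209] 0.5891
```

View pics/f_top.png

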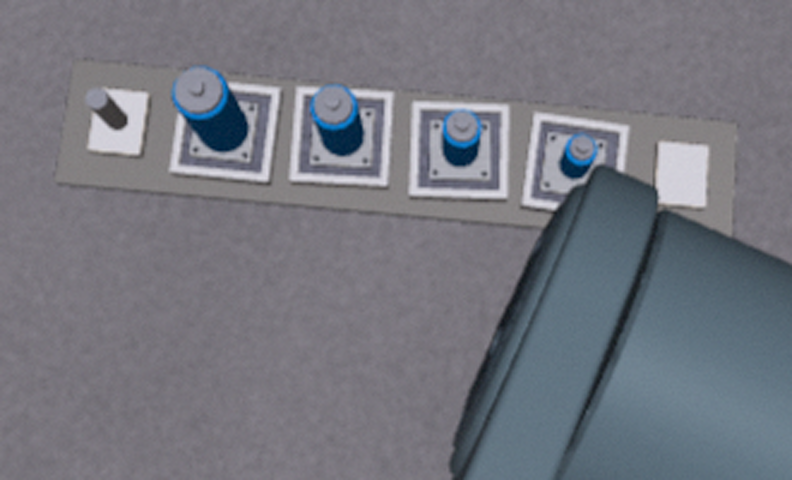

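View pics/f_scene.png

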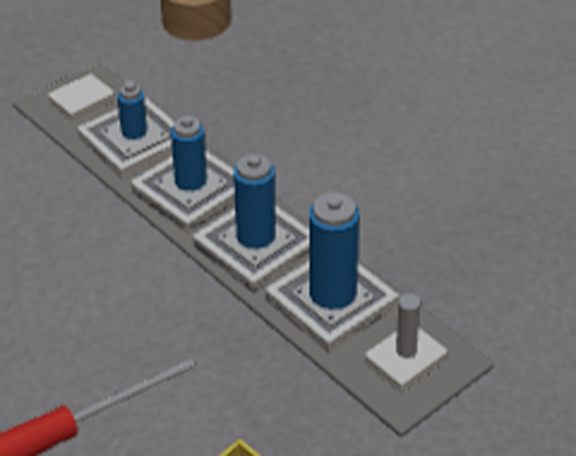

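All four stand centred and square in their pockets, descending from the post (post at the right in the scene view). Tops read 0.120, 0.106 and 0.093 m against 0.116, 0.102 and 0.088 expected. That is the same few mm of camera bias seen on the table. Short's reading was blocked by the arm. Handing in.

```bash
python3 -c "
from bench import workorder,get_obs
print(get_obs()['time_s']); print(workorder.hand_in())"
```

```text
32.3167
the job is handed in; nothing more can be done
None
```

All four connectors are in the foam nests, ordered by height with the tallest beside the post. I handed the job in at 32.3 s with the arm clear and the gripper open.

- **Placing:** I gripped each connector by its barrel, turned it to match its pocket, and lowered it until I felt light contact of about 5–11 N. None tipped over.
- **Final pictures:** The scene camera shows all four upright, with their flanges inside the pockets and square to them. The top camera agrees, though the arm hid part of short's nest.
- **Heights:** The depth readings of the tops came out 3.5–5 mm high for tall, upper and lower. Most of that matches the roughly 2.5–4.5 mm I saw before moving them, so I put it down to camera bias.
- **Not confirmed by depth:** The arm blocked the reading for short. I judged its seating from the pictures and from the contact height, which was about 14 mm above the height where I gripped it, as expected.

One early move command was refused for its format, and nothing moved. There was also a steady offset of about 2 mm between the scene and top cameras. I positioned from the top and wrist cameras, which agreed to within about 2 mm.

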